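Load the kit pallet behind its sprung keeper

TASK

Pull the pallet's sprung keeper by its orange grip out to its stop, where it stays; then build the layer by setting every component box that is present squarely and flat on the pad of its own lid colour, and with the layer complete push the keeper fully home again so that its lip holds the boxes. Leave the tweezers block, circuit board, standoff and rocker switch where they are.

Things in the scene. Friction and masses are not known exactly. Their poses are not given: they have to be found in the camera images.
- pallet: Fixed steel kit pallet, 210 (its x) x 250 (its y) x 12 mm, flat on the table; origin at its underside's centre, z up. Coloured pads on top mark the interlocked layer: a near row (-x) of three with long sides along x and a far row (+x) of two with long sides along y. A 110 mm wide tongue on its +y side carries the keeper and two low grey housings (top 28 mm above the table).
- keeper (a joint): Travel of the sprung keeper along the pallet's +y (m): 0 = home, 0.055 = out at its stop. A spring pulls it home with about 7 N at first, fading as it opens, plus 1.5 N friction; past 0.042 it goes over centre and stays out by itself. Pushed back to below 0.035 (about 5 N) it is drawn on home by the spring; it may also be led all the way.
- keeper_grip (a point): Grip point on the orange upright grip plate of the keeper, moving with it, 64 mm above the table, 19 mm below the plate's top; at pallet y = 160 mm when home. The plate is 16 mm thick along the pallet's y (the pull direction), 60 mm wide along its x. 45 mm of free space lies between plate and keeper wall, above the 28 mm high housings. Axes as the pallet's.
- keeper_lip (a point): Inner lower edge of the keeper's lip, mid-length, 64 mm above the table; moves with the keeper, at pallet y = 83 mm when home. The keeper is an aluminium wall 140 mm long (pallet x), inner face 16 mm behind this edge, 70 mm high with the lip. At home the lip overhangs the red and green pads' edge, so boxes cannot be lowered there; boxes on their pads stand 7 mm below it.
- box_red: Loose black component box with red lid and red grip ridge, 92 mm (its x) by 60 mm (its y) by 45 mm high, 0.2 kg; on the lid stands a ridge 50 mm (x) by 20 mm (y) by 34 mm high, top 79 mm above the box's underside. Origin at the centre of its underside, z up; either way round is the same. Some boxes may be absent.
- box_yellow: Loose black component box with yellow lid and yellow grip ridge, 92 mm (its x) by 60 mm (its y) by 45 mm high, 0.2 kg; on the lid stands a ridge 50 mm (x) by 20 mm (y) by 34 mm high, top 79 mm above the box's underside. Origin at the centre of its underside, z up; either way round is the same. Some boxes may be absent.
- box_blue: Loose black component box with blue lid and blue grip ridge, 92 mm (its x) by 60 mm (its y) by 45 mm high, 0.2 kg; on the lid stands a ridge 50 mm (x) by 20 mm (y) by 34 mm high, top 79 mm above the box's underside. Origin at the centre of its underside, z up; either way round is the same. Some boxes may be absent.
- box_green: Loose black component box with green lid and green grip ridge, 92 mm (its x) by 60 mm (its y) by 45 mm high, 0.2 kg; on the lid stands a ridge 50 mm (x) by 20 mm (y) by 34 mm high, top 79 mm above the box's underside. Origin at the centre of its underside, z up; either way round is the same. Some boxes may be absent.
- box_white: Loose black component box with white lid and white grip ridge, 92 mm (its x) by 60 mm (its y) by 45 mm high, 0.2 kg; on the lid stands a ridge 50 mm (x) by 20 mm (y) by 34 mm high, top 79 mm above the box's underside. Origin at the centre of its underside, z up; either way round is the same. Some boxes may be absent.
- pad_red (a point): Centre of the red pad on the pallet's top face (near row, next to the keeper), 12 mm above the table; axes as the pallet's. The pad is 96 by 64 mm, its long side (that of the box) along the pallet's x. Boxes on neighbouring pads stand 5 mm apart; ridges of neighbours in the near row are 65 mm apart, centre to centre, so open the fingers no wider than needed.
- pad_yellow (a point): Centre of the yellow pad on the pallet's top face (near row, middle), 12 mm above the table; axes as the pallet's. The pad is 96 by 64 mm, its long side (that of the box) along the pallet's x. Boxes on neighbouring pads stand 5 mm apart; ridges of neighbours in the near row are 65 mm apart, centre to centre, so open the fingers no wider than needed.
- pad_blue (a point): Centre of the blue pad on the pallet's top face (near row, far from the keeper), 12 mm above the table; axes as the pallet's. The pad is 96 by 64 mm, its long side (that of the box) along the pallet's x. Boxes on neighbouring pads stand 5 mm apart; ridges of neighbours in the near row are 65 mm apart, centre to centre, so open the fingers no wider than needed.
- pad_green (a point): Centre of the green pad on the pallet's top face (far row, next to the keeper), 12 mm above the table; axes as the pallet's. The pad is 96 by 64 mm, its long side (that of the box) along the pallet's y. Boxes on neighbouring pads stand 5 mm apart; ridges of neighbours in the near row are 65 mm apart, centre to centre, so open the fingers no wider than needed.
- pad_white (a point): Centre of the white pad on the pallet's top face (far row, far from the keeper), 12 mm above the table; axes as the pallet's. The pad is 96 by 64 mm, its long side (that of the box) along the pallet's y. Boxes on neighbouring pads stand 5 mm apart; ridges of neighbours in the near row are 65 mm apart, centre to centre, so open the fingers no wider than needed.
- tweezers_block: Bystander: chrome block 60 x 90 x 35 mm with three pairs of tweezers standing in it to 108 mm high. Origin at the underside's centre.
- circuit_board: Bystander: green circuit board 90 x 140 x 6 mm lying flat. Origin at the underside's centre.
- standoff: Bystander: white nylon standoff, 28 mm diameter, 60 mm tall, upright. Origin at the underside's centre.
- rocker_switch: Bystander: black rocker switch 50 x 70 x 28 mm. Origin at the underside's centre.
There are look-alikes about, which are no part of the job. What is shaped like the box_red but brown or pink is not meant.

How it is judged:
By the outcome, as a careful person would: the job done as asked, in the order asked, and still so for the second after the job is handed in, with the robot touching nothing.
Of box_yellow, box_blue, box_white only 2 to 3 are there at a start; the rules pass over those that are not, and their reading is None.
At some moment in a run one of box_red, box_yellow, box_blue, box_green, box_white may be knocked a few centimetres aside while the robot is not near it.
Once in a run the grip may slacken for a moment while it holds something.
It also fails if it takes over 210 s, if anything falls off the work surface, if the arm or the gripper's body presses on something with over 40 N, if the wrist force passes 120 N, or if a joint passes its speed limit or range.

ROBOT

A 6-joint arm with a two-finger parallel gripper is mounted at the origin on the work surface. World frame = base frame: x ahead of the robot, y to its left, z up, the work surface at z = 0. Lengths are in m, angles in degrees, forces in N, time in s.
With the tool pointing down it reaches from about 0.25 to 0.725 m from the base axis. Payload 9.7 kg.
Tool frame: the origin (TCP) lies midway between the tips of the shut fingers; the grasp point (between the pads) lies 19 mm behind it (grip_point_offset is the distance from the TCP to the grasp point, in m); y points along the fingers, z is the direction in which the jaws open and shut, and the axes are right-handed (so a half turn about y gives the same grasp; the last joint's range is limited). The gripper opens to 85 mm and grips with 20 to 120 N. Pads are 22 mm wide; open, the fingers measure 114 mm over their backs; the gripper's body (76 mm by 85 mm) begins 54 mm behind the grasp point. The pads swing forward as they close: fully open they stand 13 mm farther back than shut.
Start: joints at [-68.583, 4.979, 10.078, 95.1, 0, 90], TCP at [0.201, -0.512, 0.231] pointing down, gripper open.
Joint ranges: [-179.16, 179.16], [-48.56, 103.87], [-65.8, 70.77], [-126.05, 130.52], [-82.76, 87.17], [-180, 180]. Speed limits (degrees/s): [127.2, 127.2, 147.25, 180, 180, 180].

INTERFACE

Orientations are given as [roll, pitch, yaw] about the fixed x, y, z axes, in that order (R = Rz(yaw) Ry(pitch) Rx(roll)).
In Python, from workcell import get_obs, camera, job_done, grip_point_offset gives the robot as it stands.
- The arm moves only by the tool move_arm, never from a script. Its argument "deltas" is a list that holds one entry, the list of rows, each a list of 4 numbers: the shift along the tool's x, y, z in m, then the turn about the tool's y in degrees. A call has 1 to 5 rows; each row is the pose to reach, as a shift and turn from the pose commanded when the call began, along the tool's axes at that moment; what a row does not reach only later rows make up. A row lasts 1/10 s, in which the tool goes at most 50 mm and 8.59 degrees, less where a joint would pass 70% of its speed; a pose out of reach is approached as far as the arm can. A call with a gripper value outside its range is refused whole. "claw" is the finger opening in m, from 0 to 0.0854, set as the call begins (left out, the last holds). The fingers move at their own pace and stop on an object; "newtons" is the grip in N (left out, the last holds). Time passes only in rows, so rows that repeat a pose let the fingers close. It gives the time, the measured TCP pose, the force and the opening at its end, in the units of the state.
- get_obs(): the state, without advancing time (a new reading comes with each control period).
- camera(name): name is "scene" or "top"; returns a dict with "color" (400x640x3 uint8, blue, green, red), "range_z" (400x640 float32, m along the optical axis (not along the pixel's ray), 0 where there is no reading), "fx", "fy", "cx", "cy" (pixels), "k1" (the pictures are not rectified: a ray, as slopes to the right and down, at radius r is drawn at 1 + k1 r^2 times it, then the intrinsics apply), "T" (4x4, takes a point from camera to world coordinates). Camera axes: x right, y down, z forward; pixel columns grow to the right and rows downward; lengths in m; the calibration is good to about 2 mm. A picture is of the moment at which its call begins.
- job_done(): hands the job in, once; it reports no verdict.
The state is a dict: "time": time; "q": joint angles; "qd": joint speeds; "joint_efforts": joint torques, N m; "ee_pos": TCP position; "tcp_rot": TCP orientation; "wrist_force": force on the tool from outside, world axes, zero at the start; "torque": the same for the moment, N m; "opening": finger opening in m.
Only numpy, scipy, OpenCV 4.12 (cv2) and the standard library are available. Lean on these libraries where they do the work, as an engineer would, in place of code of your own. Each camera call takes 0.05 s, during which the arm holds its last target. There are 200 camera calls.

## Working session

There is one attempt and no reset: what is moved stays moved. The work goes in short steps, Python scripts to look and compute and a tool call to move; the robot and the scene stay as the last step left them, time stands still between calls to the robot, and variables do not carry over. Pictures are saved under pics/ and viewed, about 12 in all and at most 16, crops included, and the job is handed in when it is done.

Besides the shell and the picture viewer there is one more tool, called after "Request:" by a JSON object that holds its "fn" and its "kwargs". move_arm: Moves the arm, as the interface text tells. Its arguments: {"type":"object","properties":{"deltas":{"type":"array"},"claw":{"type":"number"},"newtons":{"type":"number"}},"required":["deltas"]}

```bash
ls; mkdir -p pics; cat > h.py <<'E'
import numpy as np, cv2
from workcell import get_obs, camera, job_done, grip_point_offset
def cloud(c):
    h,w=c["range_z"].shape
    u,v=np.meshgrid(np.arange(w),np.arange(h))
    K=np.array([[c["fx"],0,c["cx"]],[0,c["fy"],c["cy"]],[0,0,1.]])
    p=cv2.undistortPoints(np.stack([u,v],-1).reshape(-1,1,2).astype(float),K,np.array([c["k1"],0,0,0,0.])).reshape(h,w,2)
    z=c["range_z"]
    P=np.dstack([p[...,0]*z,p[...,1]*z,z])
    W=P@c["T"][:3,:3].T+c["T"][:3,3]
    W[z==0]=np.nan
    return W
E
python3 - <<'E'
from h import *
o=get_obs();print(o,grip_point_offset)
ims=[]
for n in("top","scene"):
    c=camera(n);print(n,c["fx"],c["k1"],c["T"].round(3).tolist());cv2.imwrite(f"pics/{n}0.png",c["color"])
    np.savez(f"{n}0.npz",W=cloud(c),c=c["color"])
E
```

```text
pics
{'time': 0.0, 'q': array([-6.85825921e+01,  5.01155621e+00,  1.00338996e+01,  9.50993053e+01,
        1.94740092e-03,  8.99973672e+01]), 'qd': array([-0.08973089, -0.04687998, -0.11480481, -0.00779922, -0.00234693,
        0.0002365 ]), 'joint_efforts': array([-9.66358566e-04, -5.20384848e+01,  4.64803755e+01,  1.63048255e-02,
       -8.28860948e-05, -1.12862415e-05]), 'ee_pos': array([ 0.20076272, -0.51180175,  0.23057373]), 'tcp_rot': array([-9.00769618e+01,  1.95093563e-03, -1.58579962e+02]), 'wrist_force': array([-0.38974302,  0.17783236, -0.10734999]), 'torque': array([ 0.01063429, -0.00631233, -0.00702492]), 'opening': 0.08536590100342113} 0.0187
top 401.28461452950074 0.008184724368638619 [[0.017, -0.982, 0.188, 0.297], [-1.0, -0.017, 0.004, -0.153], [-0.001, -0.188, -0.982, 1.019], [0.0, 0.0, 0.0, 1.0]]
scene 456.5208212728279 0.038757824591527365 [[0.768, 0.384, -0.513, 1.156], [0.64, -0.433, 0.635, -0.995], [0.022, -0.816, -0.578, 0.82], [0.0, 0.0, 0.0, 1.0]]
```

View pics/top0.png

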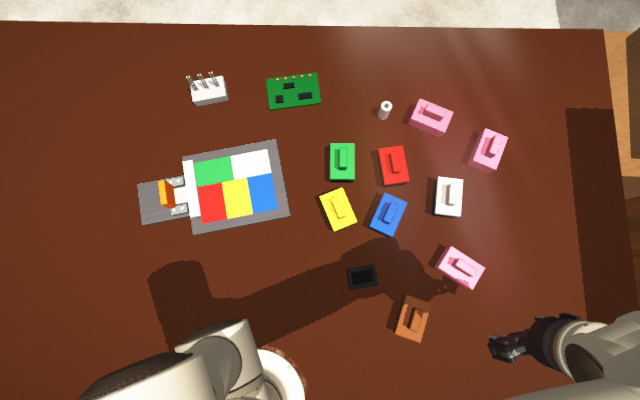

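View pics/scene0.png

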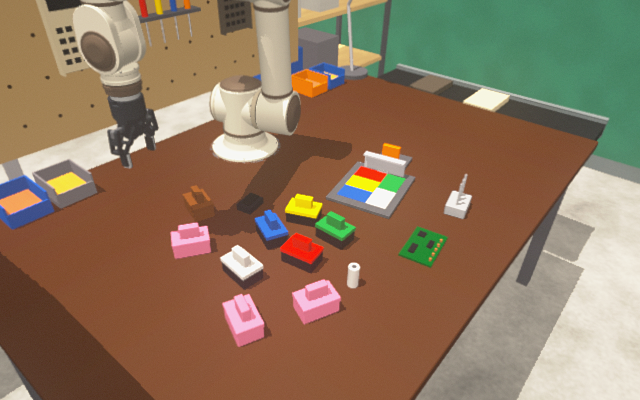

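All five boxes are there. In the top view: green (342,160), red (393,165), white (449,197), blue (388,214), yellow (338,209). The pink and brown look-alikes are not meant. The keeper is home, with its grip at (168,193). I'll measure these next.

```bash
cat >> h.py <<'E'
def masks(bgr):
    hsv=cv2.cvtColor(bgr,cv2.COLOR_BGR2HSV);H,S,V=[hsv[...,i].astype(int) for i in range(3)]
    return dict(red=((H<5)|(H>174))&(S>200)&(V>90),yellow=(abs(H-27)<6)&(S>170)&(V>120),blue=(abs(H-108)<12)&(S>130)&(V>90),
      green=(abs(H-65)<13)&(S>110)&(V>80),white=(S<45)&(V>140),orange=(abs(H-14)<6)&(S>180)&(V>150))
def rect(xy):
    (cx,cy),(w,h),a=cv2.minAreaRect(xy.astype(np.float32))
    if w<h: w,h,a=h,w,a+90
    return np.array([cx,cy]),w,h,(a+90)%180-90
def comps(W,bgr,zlo,zhi,minpx=60,cols=None):
    out=[]
    for k,m in masks(bgr).items():
        if cols and k not in cols: continue
        m=m&(W[...,2]>zlo)&(W[...,2]<zhi)
        n,l,st,ce=cv2.connectedComponentsWithStats(m.astype(np.uint8),connectivity=8)
        for i in range(1,n):
            if st[i,4]>=minpx:
                p=W[l==i]; out.append((k,ce[i].round(0),st[i,4],p))
    return out
E
python3 - <<'E'
from h import *
for n in("top","scene"):
    d=np.load(n+"0.npz");W,c=d["W"],d["c"]
    tab=W[...,2][(abs(W[...,2])<.01)];print(n,"table z",np.median(tab))
    print("PADS")
    for k,ce,a,p in comps(W,c,.004,.022,120):
        r=rect(p[:,:2]);print(k,ce,a,"mean",p.mean(0).round(4),"rect",r[0].round(4),*np.round(r[1:],3))
    print("BOXES")
    for k,ce,a,p in comps(W,c,.03,.095,60):
        r=rect(p[:,:2]);t=p[p[:,2]>.068];rr=rect(t[:,:2]) if len(t)>8 else None
        print(k,ce,a,"z",np.percentile(p[:,2],[10,50,97]).round(3),"rect",r[0].round(4),*np.round(r[1:],3),"ridge",rr and (rr[0].round(4),*np.round(rr[1:],3)))
E
```

```text
top table z 0.00034925371054617127
PADS
blue [262. 193.] 883 mean [ 0.4968 -0.0012  0.013 ] rect [ 0.4971 -0.0008] 0.095 0.063 12.405
green [293.  91.] 1209 mean [ 0.7807 -0.0705  0.0069] rect [ 0.7813 -0.0706] 0.139 0.091 -81.153
green [213. 171.] 867 mean [0.5525 0.128  0.0129] rect [0.5524 0.1282] 0.095 0.065 -77.276
white [252. 181.] 2778 mean [0.5297 0.0272 0.0125] rect [0.5156 0.0708] 0.247 0.208 -77.725
white [160. 216.] 239 mean [0.4328 0.2538 0.0117] rect [0.438  0.2433] 0.121 0.029 -77.839
white [283. 374.] 1044 mean [ 0.0647 -0.0687  0.0125] rect [ 0.0657 -0.0683] 0.155 0.051 40.978
BOXES
yellow [162. 192.] 92 z [0.081 0.084 0.086] rect [0.4805 0.2255] 0.055 0.01 13.728 ridge (array([0.4805, 0.2255]), np.float64(0.055), np.float64(0.01), np.float64(13.728))
yellow [334. 208.] 142 z [0.045 0.048 0.08 ] rect [ 0.4572 -0.19  ] 0.059 0.032 20.871 ridge (array([ 0.4539, -0.1925]), np.float64(0.049), np.float64(0.02), np.float64(23.947))
blue [388. 214.] 955 z [0.044 0.047 0.081] rect [ 0.4433 -0.3161] 0.093 0.062 -24.185 ridge (array([ 0.4431, -0.3165]), np.float64(0.05), np.fl
[... 4110 characters left out ...]
[0.039 0.046 0.079] rect [ 0.4937 -0.4681] 0.098 0.063 -6.739 ridge (array([ 0.4937, -0.4698]), np.float64(0.051), np.float64(0.021), np.float64(-8.045))
white [353. 271.] 166 z [0.035 0.055 0.061] rect [ 0.721  -0.3156] 0.028 0.026 -75.956 ridge None
orange [309.  80.] 461 z [0.033 0.049 0.068] rect [-0.1803  0.5647] 0.145 0.128 2.398 ridge (array([-0.1832,  0.5561]), np.float64(0.121), np.float64(0.111), np.float64(-82.649))
orange [390. 151.] 163 z [0.05  0.064 0.08 ] rect [0.4825 0.2217] 0.06 0.025 5.379 ridge (array([0.4822, 0.2237]), np.float64(0.059), np.float64(0.023), np.float64(7.323))
orange [190. 199.] 69 z [0.043 0.045 0.048] rect [ 0.1819 -0.3855] 0.069 0.022 -20.972 ridge None
```

```bash
cat >> h.py <<'E'
PAL=np.array([.5152,.0692]); PY=12.4
PAD=dict(red=(-.0325,.065,0),yellow=(-.0325,0,0),blue=(-.0325,-.065,0),green=(.0485,.0485,90),white=(.0485,-.0485,90))
def pal(x,y):
    a=np.radians(PY);return PAL+[x*np.cos(a)-y*np.sin(a),x*np.sin(a)+y*np.cos(a)]
def go(x,y,z,yaw,o=None):
    "deltas in tool axes to reach world x,y,z,yaw (yaw mod 180)"
    o=o or get_obs();p=o["ee_pos"];r=o["tcp_rot"];a=np.radians(r[2])
    d=np.array([x,y,z])-p
    t=(r[2]-yaw+90)%180-90
    print("t",round(o["time"],2),"pos",p.round(4),"rot",np.round(r,1),"q",o["q"].round(0),"F",o["wrist_force"].round(1),"open",round(o["opening"],4))
    print("  delta",np.round([d[0]*np.cos(a)+d[1]*np.sin(a),-d[2],-d[0]*np.sin(a)+d[1]*np.cos(a)],4),"turn",round(t,1),"len",round(np.linalg.norm(d),3))
E
python3 -c "
from h import *
print([ (k,pal(*v[:2]).round(4)) for k,v in PAD.items()],pal(0,.16))
go(*pal(0,.16),.2,PY)"
```

```text
[('red', array([0.4695, 0.1257])), ('yellow', array([0.4835, 0.0622])), ('blue', array([ 0.4974, -0.0013])), ('green', array([0.5522, 0.127 ])), ('white', array([0.573 , 0.0322]))] [0.48084235 0.22546756]
t 0.1 pos [ 0.2008 -0.5118  0.2307] rot [ -90.1    0.  -158.6] q [-69.   5.  10.  95.   0.  90.] F [0.9 0.3 0.3] open 0.0854
  delta [-0.53    0.0307 -0.5841] turn 9.0 len 0.789
```

Request:
{"fn": "move_arm", "kwargs": {"deltas": [[[-0.04,0,0,2],[-0.08,0,0,4],[-0.12,0,-0.02,6],[-0.14,0,-0.06,9],[-0.16,0,-0.1,9]]], "claw": 0.04}}

```text
time: 0.6
ee_pos: [0.3137, -0.3588, 0.2303]
tcp_rot: [-90.1, -0.0, -167.7]
wrist_force: [0.5, 0.8, 0.5]
opening: 0.0398
```

```bash
python3 -c "
from h import *
go(*pal(0,.16),.2,PY)"
```

```text
t 0.6 pos [ 0.3137 -0.3588  0.2303] rot [ -90.1   -0.  -167.7] q [-49.  -5.   0.  95.   0. 119.] F [0.5 0.8 0.5] open 0.0398
  delta [-0.2882  0.0303 -0.5351] turn -0.1 len 0.608
```

Request:
{"fn": "move_arm", "kwargs": {"deltas": [[[-0.023,0,-0.042,-8],[-0.046,0,-0.084,-16],[-0.069,0,-0.126,-24],[-0.092,0,-0.168,-32],[-0.115,0,-0.21,-40]]]}}

```text
time: 1.1
ee_pos: [0.3803, -0.1289, 0.2312]
tcp_rot: [-90.0, 0.0, -127.3]
wrist_force: [1.5, -0.2, -0.1]
opening: 0.0399
```

```bash
python3 -c "
from h import *
go(*pal(0,.16),.2,PY)"
```

```text
t 1.1 pos [ 0.3803 -0.1289  0.2312] rot [ -90.     0.  -127.3] q [-19. -15.  -9.  97.   0. 109.] F [ 1.5 -0.2 -0.1] open 0.0399
  delta [-0.3428  0.0312 -0.1347] turn 40.3 len 0.37
```

Request:
{"fn": "move_arm", "kwargs": {"deltas": [[[-0.043,0,-0.017,-8],[-0.086,0,-0.034,-16],[-0.129,0,-0.051,-24],[-0.172,0,-0.068,-32],[-0.215,0,-0.085,-40]]]}}

```text
time: 1.6
ee_pos: [0.4442, 0.0936, 0.2312]
tcp_rot: [-90.0, -0.0, -87.2]
wrist_force: [1.5, -1.1, -0.7]
opening: 0.0398
```

Request:
{"fn": "move_arm", "kwargs": {"deltas": [[[-0.03,0.0,0.01,-8],[-0.06,0.0,0.02,-16],[-0.09,0.01,0.03,-24],[-0.12,0.02,0.04,-32],[-0.13,0.03,0.044,-40]]]}}

```text
time: 2.1
ee_pos: [0.4828, 0.2256, 0.2]
tcp_rot: [-90.0, 0.0, -47.1]
wrist_force: [-0.4, -0.7, -0.1]
opening: 0.0403
```

Request:
{"fn": "move_arm", "kwargs": {"deltas": [[[0,0,0,-8],[0,0,0,-16],[0,0,0,-24],[0,0,0,-32],[0,0,0,-40]]]}}

```text
time: 2.6
ee_pos: [0.4825, 0.2232, 0.2009]
tcp_rot: [-90.0, 0.0, -7.2]
wrist_force: [-1.2, -0.2, 0.5]
opening: 0.0399
```

```bash
python3 -c "
from h import *
go(*pal(0,.16),.2,PY)"
```

```text
t 2.6 pos [0.4825 0.2232 0.2009] rot [-90.    0.   -7.2] q [25.  2.  4. 92. -0. 32.] F [-1.2 -0.2  0.5] open 0.0399
  delta [-0.002   0.0009  0.002 ] turn -19.6 len 0.003
```

Request:
{"fn": "move_arm", "kwargs": {"deltas": [[[-0.002,0,0.002,-8],[-0.002,0.0,0.002,-16],[-0.002,0.0,0.002,-19.6],[-0.002,0.03,0.002,-19.6],[-0.002,0.06,0.002,-19.6]]]}}

```text
time: 3.1
ee_pos: [0.4813, 0.2257, 0.1409]
tcp_rot: [-90.0, -0.1, 12.0]
wrist_force: [0.4, -0.4, -0.6]
opening: 0.0398
```

```bash
python3 -c "
from h import *
go(*pal(0,.16),.048,PY)
c=camera('scene');cv2.imwrite('pics/k1.png',cv2.resize(c['color'][60:260,290:490],None,fx=3,fy=3))"
```

```text
t 3.1 pos [0.4813 0.2257 0.1409] rot [-90.   -0.1  12. ] q [25.  2. -4. 85. -0. 13.] F [ 0.4 -0.4 -0.6] open 0.0398
  delta [-0.0005  0.0929 -0.0001] turn -0.4 len 0.093
```

View pics/k1.png

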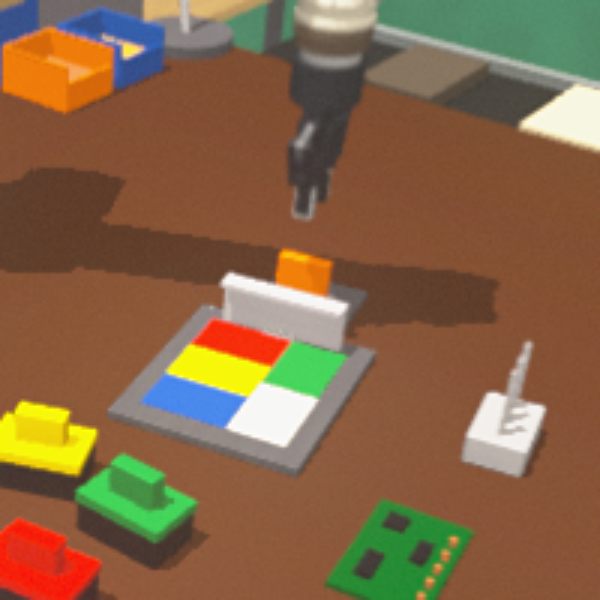

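The view shows the fingers at crop (305,180), straight above the orange plate at (305,272), with room on both sides. I'll go down and grip.

Request:
{"fn": "move_arm", "kwargs": {"deltas": [[[0,0.02,0,-0.4],[0,0.045,0,-0.4],[0,0.07,0,-0.4],[0,0.09,0,-0.4],[0,0.093,0,-0.4]]]}}

```text
time: 3.65
ee_pos: [0.4796, 0.2249, 0.0462]
tcp_rot: [-90.1, 0.2, 12.4]
wrist_force: [0.4, -0.7, 0.0]
opening: 0.0401
```

Request:
{"fn": "move_arm", "kwargs": {"deltas": [[[0,0,0,0],[0,0,0,0],[0,0,0,0],[0,0,0,0],[0,0,0,0]]], "claw": 0.0, "newtons": 60}}

```text
time: 4.15
ee_pos: [0.4808, 0.2277, 0.0496]
tcp_rot: [-89.8, -0.0, 12.5]
wrist_force: [-4.7, 13.3, -3.9]
opening: 0.0151
```

```bash
python3 -c "
from h import *
go(*pal(0,.216),.048,PY)"
```

```text
t 4.15 pos [0.4808 0.2277 0.0496] rot [-89.8  -0.   12.5] q [ 25.   3. -12.  75.   0.  13.] F [-4.7 13.3 -3.9] open 0.0151
  delta [-0.0003  0.0016  0.0538] turn 0.1 len 0.054
```

Request:
{"fn": "move_arm", "kwargs": {"deltas": [[[0,0,0.012,0],[0,0,0.024,0],[0,0,0.036,0],[0,0,0.048,0],[0,0,0.056,0]]]}}

```text
time: 4.65
ee_pos: [0.4693, 0.2809, 0.0495]
tcp_rot: [-90.0, -0.1, 12.4]
wrist_force: [-1.1, -1.5, 1.2]
opening: 0.0151
```

Request:
{"fn": "move_arm", "kwargs": {"deltas": [[[0,0,0.001,0],[0,0,0.002,0],[0,0,0.003,0],[0,0,0.003,0],[0,0,0.003,0]]]}}

```text
time: 5.15
ee_pos: [0.4691, 0.2816, 0.0495]
tcp_rot: [-90.2, -0.1, 12.3]
wrist_force: [1.7, -12.7, 4.2]
opening: 0.0155
```

```bash
python3 -c "
from h import *
go(*pal(0,.216),.048,PY)"
```

```text
t 5.15 pos [0.4691 0.2816 0.0495] rot [-90.2  -0.1  12.3] q [ 31.   5. -10.  75.  -0.  19.] F [  1.7 -12.7   4.2] open 0.0155
  delta [-0.0006  0.0015 -0.0013] turn -0.1 len 0.002
```

Request:
{"fn": "move_arm", "kwargs": {"deltas": [[[0,0,-0.002,0],[0,0,-0.002,0],[0,0,-0.002,0],[0,0,-0.002,0],[0,0,-0.002,0]]], "claw": 0.036}}

```text
time: 5.65
ee_pos: [0.4687, 0.2814, 0.0484]
tcp_rot: [-90.0, -0.0, 12.4]
wrist_force: [0.6, -0.8, 0.4]
opening: 0.0363
```

Request:
{"fn": "move_arm", "kwargs": {"deltas": [[[0,-0.03,0,0],[0,-0.07,0,0],[0,-0.11,0,0],[0,-0.15,0,0],[0,-0.17,0,0]]]}}

```text
time: 6.15
ee_pos: [0.4693, 0.2817, 0.2222]
tcp_rot: [-89.9, -0.2, 12.4]
wrist_force: [0.1, 0.5, 0.3]
opening: 0.0355
```

```bash
cat >> h.py <<'E'
def boxes(tag=None,cols=("red","yellow","blue","green","white"),pads=False):
    "loose boxes seen by each camera: lid rect + ridge rect"
    for n in("top","scene"):
        c=camera(n);W=cloud(c);bgr=c["color"]
        if tag: cv2.imwrite(f"pics/{tag}_{n}.png",bgr)
        for k,ce,a,p in comps(W,bgr,.035,.3,100,cols):
            if not(.25<p[:,0].mean()<.75 and -.62<p[:,1].mean()<.35): continue
            r=rect(p[:,:2]);top=np.percentile(p[:,2],97);t=p[p[:,2]>top-.012]
            rr=rect(t[:,:2]) if len(t)>8 else None
            print(n,k,ce,"top",round(top,3),"lid",r[0].round(4),*np.round(r[1:],3),"ridge",rr and (rr[0].round(4).tolist(),*[round(float(q),3) for q in rr[1:]]))
        if pads:
            for k,ce,a,p in comps(W,bgr,.004,.022,120,("blue","green","yellow","red")):
                if .4<p[:,0].mean()<.6 and p[:,1].mean()>-.05:
                    r=rect(p[:,:2]);print(n,"PAD",k,r[0].round(4),*np.round(r[1:],3))
E
python3 -c "
from h import *
boxes('o1',pads=True)
go(.4539,-.1925,.2,22)"
```

```text
top red [393. 156.] top 0.081 lid [ 0.5836 -0.3353] 0.065 0.051 9.703 ridge ([0.5732, -0.332], 0.04, 0.02, 9.561)
top yellow [335. 207.] top 0.081 lid [ 0.4582 -0.1905] 0.061 0.034 24.535 ridge ([0.4543, -0.1923], 0.049, 0.02, 23.618)
top blue [388. 214.] top 0.081 lid [ 0.4431 -0.3162] 0.094 0.062 -24.113 ridge ([0.4431, -0.3161], 0.05, 0.022, -25.068)
top green [342. 161.] top 0.081 lid [ 0.577  -0.2021] 0.094 0.058 0.651 ridge ([0.5768, -0.2016], 0.051, 0.019, 0.529)
top white [168. 193.] top 0.073 lid [0.4836 0.2169] 0.14 0.026 12.402 ridge ([0.4836, 0.2169], 0.14, 0.026, 12.402)
top white [449. 196.] top 0.081 lid [ 0.4913 -0.4682] 0.094 0.062 -6.109 ridge ([0.4908, -0.468], 0.05, 0.021, -6.643)
top white [458. 268.] top 0.081 lid [ 0.3177 -0.4886] 0.089 0.057 57.048 ridge ([0.3153, -0.4893], 0.045, 0.01, 55.464)
top PAD red [0.4714 0.131 ] 0.086 0.052 10.999
top PAD blue [ 0.4973 -0.0007] 0.095 0.063 12.209
top PAD green [0.5529 0.1284] 0.096 0.065 -77.497
scene red [302. 248.] top 0.079 lid [ 0.5693 -0.3338] 0.095 0.065 10.007 ridge ([0.5704, -0.3341], 0.05, 0.02, 9.336)
scene
[... 400 characters left out ...]
[0.4774 0.236 ] 0.142 0.075 13.095 ridge ([0.4823, 0.2143], 0.142, 0.031, 13.095)
scene white [241. 262.] top 0.079 lid [ 0.4917 -0.4684] 0.097 0.063 -7.777 ridge ([0.4931, -0.4692], 0.051, 0.021, -6.612)
scene white [353. 270.] top 0.061 lid [ 0.72  -0.315] 0.028 0.028 -4.484 ridge ([0.7198, -0.3151], 0.028, 0.028, -5.814)
scene PAD yellow [0.4827 0.0634] 0.098 0.069 10.679
scene PAD blue [ 0.497  -0.0028] 0.094 0.065 12.405
scene PAD green [0.4963 2.2361] 0.753 0.071 1.075
scene PAD green [0.5524 0.128 ] 0.1 0.063 -78.066
t 6.25 pos [0.4697 0.2819 0.2218] rot [-89.9  -0.3  12.4] q [31.  4.  8. 94.  0. 19.] F [ 0.4  0.1 -0.1] open 0.0362
  delta [-0.1174  0.0218 -0.4599] turn -9.6 len 0.475
```

Request:
{"fn": "move_arm", "kwargs": {"deltas": [[[-0.01,0,-0.045,-2],[-0.02,0,-0.09,-4],[-0.035,0,-0.135,-6],[-0.045,0,-0.18,-8],[-0.058,0,-0.225,-10.6]]]}}

```text
time: 6.75
ee_pos: [0.4599, 0.0474, 0.2171]
tcp_rot: [-90.0, 0.1, 23.1]
wrist_force: [0.5, 0.0, 0.3]
opening: 0.0361
```

```bash
python3 -c "
from h import *
go(.4545,-.191,.11,23)"
```

```text
t 6.75 pos [0.4599 0.0474 0.2171] rot [-90.    0.1  23.1] q [  6.  -7.  -3.  94.   0. -17.] F [0.5 0.  0.3] open 0.0361
  delta [-0.0986  0.1071 -0.2171] turn 0.1 len 0.261
```

Request:
{"fn": "move_arm", "kwargs": {"deltas": [[[-0.02,0,-0.043,0],[-0.04,0.01,-0.087,0],[-0.06,0.03,-0.13,0],[-0.08,0.05,-0.173,0],[-0.0986,0.07,-0.217,0]]]}}

```text
time: 7.25
ee_pos: [0.4537, -0.1867, 0.1484]
tcp_rot: [-90.0, 0.0, 23.0]
wrist_force: [1.1, 1.4, 0.2]
opening: 0.0361
```

Request:
{"fn": "move_arm", "kwargs": {"deltas": [[[0,0.01,0,0],[0,0.02,0,0],[0,0.025,0,0],[0,0.03,0,0],[0,0.03,0,0]]]}}

```text
time: 7.75
ee_pos: [0.4547, -0.1838, 0.1198]
tcp_rot: [-90.0, 0.0, 23.1]
wrist_force: [-0.2, 0.8, 0.9]
opening: 0.0357
```

```bash
python3 -c "
from h import *
go(.4545,-.191,.0495,23)
c=camera('scene');cv2.imwrite('pics/y1.png',cv2.resize(c['color'][120:270,220:400],None,fx=4,fy=4))"
```

```text
t 7.75 pos [ 0.4547 -0.1838  0.1198] rot [-90.    0.   23.1] q [-22.  -4. -11.  83.   0. -45.] F [-0.2  0.8  0.9] open 0.0357
  delta [-0.003   0.0703 -0.0065] turn 0.1 len 0.071
```

View pics/y1.png

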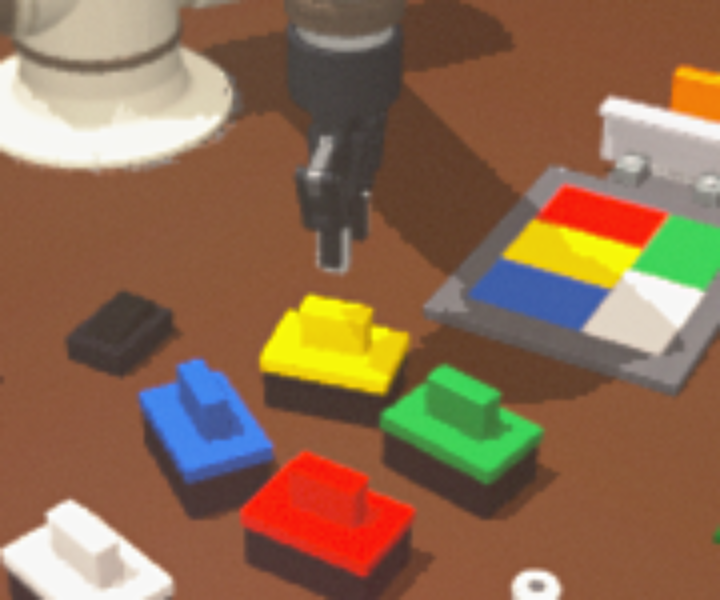

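The gripper is at crop (335,240), over the yellow box's ridge at (335,325), about 7 mm short in y. I'll correct that on the way down.

Request:
{"fn": "move_arm", "kwargs": {"deltas": [[[-0.003,0.0,-0.0065,0],[-0.003,0.02,-0.0065,0],[-0.003,0.045,-0.0065,0],[-0.003,0.065,-0.0065,0],[-0.003,0.07,-0.0065,0]]]}}

```text
time: 8.3
ee_pos: [0.4535, -0.1919, 0.0484]
tcp_rot: [-89.9, 0.1, 23.0]
wrist_force: [-1.1, 0.7, 0.3]
opening: 0.0363
```

Request:
{"fn": "move_arm", "kwargs": {"deltas": [[[0,0,0,0],[0,0,0,0],[0,0,0,0],[0,0,0,0],[0,0,0,0]]], "claw": 0.0, "newtons": 60}}

```text
time: 8.8
ee_pos: [0.4546, -0.1922, 0.0506]
tcp_rot: [-90.0, -0.0, 23.0]
wrist_force: [0.1, -0.4, 0.2]
opening: 0.019
```

```bash
python3 -c "
from h import *
go(.4545,-.191,.0495,23)
boxes(cols=('yellow',))"
```

```text
t 8.8 pos [ 0.4546 -0.1922  0.0506] rot [-90.  -0.  23.] q [-23.  -2. -17.  75.   0. -46.] F [ 0.1 -0.4  0.2] open 0.019
  delta [0.0004 0.0011 0.0011] turn 0.0 len 0.002
scene yellow [304. 207.] top 0.078 lid [ 0.4564 -0.1987] 0.095 0.072 23.212 ridge ([0.4638, -0.2051], 0.05, 0.038, 45.784)
```

Request:
{"fn": "move_arm", "kwargs": {"deltas": [[[0,-0.01,0,0],[0,-0.03,0,0],[0,-0.06,0,0],[0,-0.09,0,0],[0,-0.11,0,0]]]}}

```text
time: 9.4
ee_pos: [0.4546, -0.1922, 0.163]
tcp_rot: [-90.1, -0.1, 23.0]
wrist_force: [-0.5, 0.6, -2.4]
opening: 0.0187
```

```bash
sed -i 's/^PAL=.*;/PAL=np.array([.5152,.0713]);/' h.py; python3 -c "
from h import *
go(*pal(*PAD['yellow'][:2]),.15,PY)"
```

```text
t 9.4 pos [ 0.4546 -0.1922  0.163 ] rot [-90.1  -0.1  23. ] q [-23.  -4.  -6.  87.  -0. -46.] F [-0.5  0.6 -2.4] open 0.0187
  delta [0.1268 0.013  0.2249] turn 10.6 len 0.258
```

Request:
{"fn": "move_arm", "kwargs": {"deltas": [[[0.021,0,0.037,2],[0.042,0,0.074,4],[0.063,0,0.111,6],[0.084,0,0.148,8],[0.105,0,0.185,10.6]]]}}

```text
time: 9.9
ee_pos: [0.4785, 0.0209, 0.1609]
tcp_rot: [-90.0, -0.0, 12.3]
wrist_force: [1.6, -1.4, -1.6]
opening: 0.0188
```

```bash
python3 -c "
from h import *
go(*pal(*PAD['yellow'][:2]),.11,PY)"
```

```text
t 9.9 pos [0.4785 0.0209 0.1609] rot [-90.   -0.   12.3] q [  2.  -6.  -8.  87.  -0. -10.] F [ 1.6 -1.4 -1.6] open 0.0188
  delta [0.0141 0.0509 0.0414] turn -0.1 len 0.067
```

Request:
{"fn": "move_arm", "kwargs": {"deltas": [[[0.007,0,0.02,0],[0.014,0.01,0.041,0],[0.014,0.03,0.041,0],[0.014,0.05,0.041,0],[0.014,0.05,0.041,0]]]}}

```text
time: 10.4
ee_pos: [0.4821, 0.0624, 0.1082]
tcp_rot: [-90.0, 0.2, 12.4]
wrist_force: [-0.3, -0.3, -2.3]
opening: 0.019
```

```bash
python3 -c "
from h import *
go(*pal(*PAD['yellow'][:2]),.063,PY)
boxes(cols=('yellow',),pads=True)"
```

```text
t 10.4 pos [0.4821 0.0624 0.1082] rot [-90.    0.2  12.4] q [  7.  -4. -13.  82.  -0.  -5.] F [-0.3 -0.3 -2.3] open 0.019
  delta [0.0018 0.0452 0.0016] turn 0.0 len 0.045
top yellow [232. 202.] top 0.138 lid [0.4594 0.0563] 0.061 0.047 -77.231 ridge ([0.4665, 0.0571], 0.019, 0.018, -81.26)
top PAD red [0.4592 0.1249] 0.073 0.061 12.027
top PAD yellow [0.4733 0.0613] 0.073 0.063 11.892
top PAD blue [ 0.4976 -0.0008] 0.096 0.063 12.428
scene yellow [364. 160.] top 0.137 lid [0.482  0.0567] 0.096 0.076 12.441 ridge ([0.4901, 0.0467], 0.049, 0.036, 36.862)
scene PAD yellow [0.4827 0.0636] 0.096 0.07 13.748
scene PAD blue [ 0.4966 -0.0027] 0.095 0.067 12.727
scene PAD green [0.4404 2.2439] 0.862 0.086 0.195
scene PAD green [0.5528 0.1269] 0.09 0.062 -77.323
```

Request:
{"fn": "move_arm", "kwargs": {"deltas": [[[0.002,0.01,0.0016,0],[0.002,0.022,0.0016,0],[0.002,0.034,0.0016,0],[0.002,0.042,0.0016,0],[0.002,0.046,0.0016,0]]]}}

```text
time: 11.0
ee_pos: [0.4845, 0.0641, 0.0628]
tcp_rot: [-90.0, 0.1, 12.4]
wrist_force: [0.9, 0.4, -2.0]
opening: 0.0191
```

```bash
python3 -c "
from h import *
go(*pal(*PAD['yellow'][:2]),.0625,PY)"
```

```text
t 11.0 pos [0.4845 0.0641 0.0628] rot [-90.    0.1  12.4] q [  8.  -3. -17.  76.   0.  -5.] F [ 0.9  0.4 -2. ] open 0.0191
  delta [-0.001   0.0003  0.0004] turn 0.0 len 0.001
```

Request:
{"fn": "move_arm", "kwargs": {"deltas": [[[-0.001,0.001,0,0],[-0.001,0.002,0,0],[-0.001,0.002,0,0],[-0.001,0.002,0,0],[-0.001,0.002,0,0]]]}}

```text
time: 11.5
ee_pos: [0.4844, 0.0641, 0.0626]
tcp_rot: [-90.0, -0.0, 12.4]
wrist_force: [-4.0, -0.3, 6.7]
opening: 0.0188
```

Request:
{"fn": "move_arm", "kwargs": {"deltas": [[[0,0,0,0],[0,0,0,0],[0,0,0,0],[0,-0.02,0,0],[0,-0.05,0,0]]], "claw": 0.036}}

```text
time: 12.0
ee_pos: [0.483, 0.0639, 0.111]
tcp_rot: [-90.0, 0.2, 12.4]
wrist_force: [0.7, 0.8, -1.0]
opening: 0.036
```

Request:
{"fn": "move_arm", "kwargs": {"deltas": [[[0,-0.04,0,0],[0,-0.08,-0.03,0],[0,-0.1,-0.07,0],[0,-0.1,-0.11,0],[0,-0.1,-0.15,0]]]}}

```text
time: 12.5
ee_pos: [0.517, -0.0839, 0.2131]
tcp_rot: [-90.0, -0.1, 12.4]
wrist_force: [0.7, 0.2, -0.3]
opening: 0.036
```

```bash
python3 -c "
from h import *
boxes('o2',pads=True)
go(.577,-.2007,.16,1)"
```

```text
top red [393. 165.] top 0.081 lid [ 0.5686 -0.3319] 0.093 0.064 9.03 ridge ([0.5689, -0.3324], 0.05, 0.021, 7.137)
top blue [388. 214.] top 0.081 lid [ 0.4435 -0.3163] 0.094 0.062 -24.186 ridge ([0.4432, -0.3163], 0.05, 0.022, -24.872)
top green [342. 161.] top 0.081 lid [ 0.5767 -0.2021] 0.094 0.058 0.637 ridge ([0.5766, -0.2015], 0.05, 0.019, 0.457)
top white [166. 182.] top 0.073 lid [0.4991 0.2203] 0.108 0.025 11.41 ridge ([0.4991, 0.2203], 0.108, 0.025, 11.41)
top white [449. 196.] top 0.081 lid [ 0.4912 -0.4682] 0.094 0.062 -6.311 ridge ([0.4914, -0.4681], 0.051, 0.021, -7.09)
scene red [302. 248.] top 0.079 lid [ 0.5692 -0.3335] 0.097 0.064 10.952 ridge ([0.5703, -0.3333], 0.051, 0.024, 7.742)
scene yellow [364. 171.] top 0.09 lid [0.4844 0.0593] 0.095 0.07 13.939 ridge ([0.4839, 0.0601], 0.05, 0.025, 17.931)
scene blue [271. 225.] top 0.079 lid [ 0.444  -0.3183] 0.099 0.062 -25.041 ridge ([0.4446, -0.32], 0.05, 0.02, -24.504)
scene green [335. 226.] top 0.079 lid [ 0.5778 -0.2052] 0.096 0.066 2.147 ridge ([0.5789, -0.2052], 0.049, 0.022, 0.532)
scene white [390. 154.] top 0.07 lid [0.4786 0.2333] 0.142 0.072 13.445 ridge ([0.483, 0.2133], 0.141, 0.031, 12.959)
scene white [241. 262.] top 0.08 lid [ 0.4929 -0.4681] 0.094 0.064 -6.881 ridge ([0.4929, -0.4693], 0.051, 0.021, -7.654)
scene white [353. 270.] top 0.061 lid [ 0.7208 -0.3161] 0.028 0.027 -15.16 ridge ([0.7202, -0.3159], 0.027, 0.027, -15.16)
scene PAD blue [ 0.4979 -0.0042] 0.095 0.069 13.407
scene PAD green [0.5527 0.1282] 0.1 0.061 -77.739
t 12.6 pos [ 0.517  -0.0861  0.2117] rot [-90.    0.   12.2] q [ -9.   1.   4.  93.  -0. -22.] F [ 0.2  0.5 -0. ] open 0.036
  delta [ 0.0345  0.0517 -0.1247] turn 11.2 len 0.139
```

Request:
{"fn": "move_arm", "kwargs": {"deltas": [[[0.007,0.01,-0.025,2.5],[0.014,0.02,-0.05,5],[0.021,0.03,-0.075,7.5],[0.028,0.04,-0.1,10],[0.034,0.05,-0.125,11.2]]]}}

```text
time: 13.1
ee_pos: [0.5769, -0.1976, 0.1615]
tcp_rot: [-90.0, 0.0, 1.1]
wrist_force: [-0.1, 0.2, 0.4]
opening: 0.0363
```

```bash
python3 -c "
from h import *
go(.577,-.201,.0495,1)"
```

```text
t 13.1 pos [ 0.5769 -0.1976  0.1615] rot [-90.    0.    1.1] q [-19.  12.  11.  88.   0. -20.] F [-0.1  0.2  0.4] open 0.0363
  delta [ 0.      0.112  -0.0034] turn 0.1 len 0.112
```

Request:
{"fn": "move_arm", "kwargs": {"deltas": [[[0,0.025,-0.002,0],[0,0.06,-0.002,0],[0,0.09,-0.002,0],[0,0.108,-0.002,0],[0,0.112,-0.002,0]]]}}

```text
time: 13.6
ee_pos: [0.5751, -0.1982, 0.0473]
tcp_rot: [-89.9, 0.2, 1.2]
wrist_force: [-1.0, -0.1, 0.4]
opening: 0.0362
```

Request:
{"fn": "move_arm", "kwargs": {"deltas": [[[0,0,0,0],[0,0,0,0],[0,0,0,0],[0,0,0,0],[0,0,0,0]]], "claw": 0.0}}

```text
time: 14.1
ee_pos: [0.5767, -0.1992, 0.0505]
tcp_rot: [-90.0, -0.0, 1.2]
wrist_force: [0.2, -0.5, -2.2]
opening: 0.019
```

Request:
{"fn": "move_arm", "kwargs": {"deltas": [[[0,-0.01,0,0],[0,-0.03,0,0],[0,-0.06,0,0],[0,-0.09,0,0],[0,-0.11,0,0]]]}}

```text
time: 14.6
ee_pos: [0.5769, -0.1994, 0.1635]
tcp_rot: [-90.1, -0.2, 1.2]
wrist_force: [1.1, -0.5, -2.8]
opening: 0.0189
```

```bash
python3 -c "
from h import *
go(*pal(*PAD['green'][:2]),.16,PY-90)
boxes('o3')"
```

```text
t 14.6 pos [ 0.5769 -0.1994  0.1635] rot [-90.1  -0.2   1.2] q [-19.  12.  11.  88.  -0. -20.] F [ 1.1 -0.5 -2.8] open 0.0189
  delta [-0.0178  0.0035  0.3289] turn 78.8 len 0.329
top yellow [232. 193.] top 0.093 lid [0.4837 0.0632] 0.093 0.061 11.759 ridge ([0.4847, 0.0636], 0.051, 0.021, 12.769)
top blue [388. 214.] top 0.081 lid [ 0.4432 -0.3163] 0.094 0.062 -24.009 ridge ([0.4431, -0.3165], 0.051, 0.022, -24.703)
top white [168. 193.] top 0.073 lid [0.4839 0.2169] 0.14 0.026 12.011 ridge ([0.4839, 0.2169], 0.14, 0.026, 12.011)
top white [449. 196.] top 0.081 lid [ 0.4908 -0.4682] 0.094 0.062 -6.201 ridge ([0.4912, -0.4683], 0.05, 0.021, -7.783)
scene red [302. 248.] top 0.079 lid [ 0.5698 -0.3344] 0.097 0.063 12.636 ridge ([0.5702, -0.3343], 0.049, 0.022, 6.188)
scene yellow [364. 171.] top 0.091 lid [ 0.5121 -0.0489] 0.292 0.094 -76.08 ridge ([0.5258, -0.0568], 0.275, 0.05, -70.724)
scene blue [271. 225.] top 0.079 lid [ 0.4449 -0.3184] 0.099 0.062 -23.399 ridge ([0.4448, -0.3191], 0.051, 0.02, -22.678)
scene green [339. 192.] top 0.194 lid [ 0.581 -0.21 ] 0.101 0.068 14.618 ridge ([0.5865, -0.2136], 0.047, 0.043, 39.061)
scene white [390. 154.] top 0.071 lid [0.4788 0.2361] 0.14 0.077 12.896 ridge ([0.4834, 0.2146], 0.139, 0.033, 12.896)
scene white [241. 262.] top 0.079 lid [ 0.4925 -0.4687] 0.096 0.064 -6.313 ridge ([0.4936, -0.4695], 0.05, 0.02, -6.41)
scene white [353. 270.] top 0.061 lid [ 0.7207 -0.316 ] 0.029 0.026 -18.252 ridge ([0.7198, -0.3155], 0.027, 0.026, -19.773)
```

Request:
{"fn": "move_arm", "kwargs": {"deltas": [[[0,0,0.03,8],[-0.004,0,0.065,16],[-0.008,0,0.1,24],[-0.012,0,0.14,32],[-0.015,0,0.18,39]]]}}

```text
time: 15.2
ee_pos: [0.5568, -0.0183, 0.159]
tcp_rot: [-90.0, 0.1, -38.1]
wrist_force: [0.9, 0.6, -2.2]
opening: 0.0189
```

```bash
python3 -c "
from h import *
go(*pal(*PAD['green'][:2]),.16,PY-90)"
```

```text
t 15.2 pos [ 0.5568 -0.0183  0.159 ] rot [-90.    0.1 -38.1] q [-2.  5.  2. 87.  0. 36.] F [ 0.9  0.6 -2.2] open 0.0189
  delta [-0.0947 -0.001   0.113 ] turn 39.5 len 0.147
```

Request:
{"fn": "move_arm", "kwargs": {"deltas": [[[-0.022,0,0.026,8],[-0.046,0,0.055,16],[-0.07,0,0.084,24],[-0.093,0,0.111,32],[-0.0935,0,0.112,39.5]]]}}

```text
time: 15.7
ee_pos: [0.5515, 0.1298, 0.1588]
tcp_rot: [-90.1, 0.1, -77.4]
wrist_force: [0.4, -0.9, -3.4]
opening: 0.0191
```

Request:
{"fn": "move_arm", "kwargs": {"deltas": [[[0,0.01,0,0],[0,0.03,0,0],[0,0.045,0,0],[0,0.05,0,0],[0,0.05,0,0]]]}}

```text
time: 16.2
ee_pos: [0.5518, 0.1256, 0.1088]
tcp_rot: [-90.1, -0.0, -77.2]
wrist_force: [-0.4, -0.5, -1.4]
opening: 0.0191
```

```bash
python3 -c "
from h import *
go(*pal(*PAD['green'][:2]),.0625,PY-90)"
```

```text
t 16.2 pos [0.5518 0.1256 0.1088] rot [-90.1  -0.  -77.2] q [13.  7. -2. 82. -0. 90.] F [-0.4 -0.5 -1.4] open 0.0191
  delta [-0.0033  0.0463  0.0011] turn 0.4 len 0.046
```

Request:
{"fn": "move_arm", "kwargs": {"deltas": [[[-0.0033,0.005,0.001,0.4],[-0.0033,0.02,0.001,0.4],[-0.0033,0.032,0.001,0.4],[-0.0033,0.042,0.001,0.4],[-0.0033,0.047,0.001,0.4]]]}}

```text
time: 16.7
ee_pos: [0.5519, 0.1295, 0.0621]
tcp_rot: [-90.1, -0.0, -77.7]
wrist_force: [-15.3, -3.1, 37.1]
opening: 0.0192
```

```bash
python3 -c "
from h import *
go(*pal(*PAD['green'][:2]),.0625,PY-90)"
```

```text
t 16.7 pos [0.5519 0.1295 0.0621] rot [-90.1  -0.  -77.7] q [13.  7. -6. 77. -0. 91.] F [-15.3  -3.1  37.1] open 0.0192
  delta [ 0.0005 -0.0004  0.0002] turn -0.1 len 0.001
```

Request:
{"fn": "move_arm", "kwargs": {"deltas": [[[0,-0.001,0,0],[0,-0.0015,0,0],[0,-0.0015,0,0]]]}}

```text
time: 17.0
ee_pos: [0.5528, 0.1297, 0.0647]
tcp_rot: [-90.0, 0.0, -77.7]
wrist_force: [0.3, -0.3, -2.0]
opening: 0.0194
```

Request:
{"fn": "move_arm", "kwargs": {"deltas": [[[0,0,0,0],[0,0,0,0],[0,0,0,0],[0,-0.02,0,0],[0,-0.05,0,0]]], "claw": 0.036}}

```text
time: 17.5
ee_pos: [0.5516, 0.1295, 0.1135]
tcp_rot: [-90.2, -0.0, -77.7]
wrist_force: [0.7, -1.0, 0.1]
opening: 0.0359
```

Request:
{"fn": "move_arm", "kwargs": {"deltas": [[[0,-0.04,0,-8],[0.03,-0.08,0,-16],[0.07,-0.1,0,-24],[0.11,-0.1,0,-32],[0.15,-0.1,0,-40]]]}}

```text
time: 18.0
ee_pos: [0.5853, -0.0182, 0.2159]
tcp_rot: [-89.9, -0.1, -37.3]
wrist_force: [-0.0, 0.3, -0.1]
opening: 0.0359
```

```bash
python3 -c "
from h import *
boxes('o4')
go(.4434,-.3156,.18,-24.5)"
```

```text
top red [393. 165.] top 0.081 lid [ 0.5689 -0.3318] 0.094 0.064 9.779 ridge ([0.5689, -0.3322], 0.049, 0.023, 6.338)
top yellow [244. 198.] top 0.06 lid [0.4833 0.0333] 0.085 0.018 -0.024 ridge ([0.4833, 0.0334], 0.085, 0.018, -0.024)
top blue [388. 214.] top 0.081 lid [ 0.4433 -0.3163] 0.094 0.062 -24.094 ridge ([0.4436, -0.3158], 0.05, 0.022, -26.82)
top white [449. 196.] top 0.081 lid [ 0.4912 -0.4681] 0.094 0.062 -6.287 ridge ([0.4912, -0.4683], 0.051, 0.02, -6.804)
scene red [302. 248.] top 0.079 lid [ 0.5697 -0.3326] 0.095 0.066 9.788 ridge ([0.5707, -0.3339], 0.05, 0.021, 10.768)
scene yellow [363. 171.] top 0.09 lid [0.4845 0.059 ] 0.095 0.067 12.154 ridge ([0.4849, 0.0596], 0.05, 0.024, 8.425)
scene blue [271. 225.] top 0.079 lid [ 0.4447 -0.3188] 0.096 0.061 -23.209 ridge ([0.4461, -0.3199], 0.05, 0.019, -23.027)
scene green [392. 172.] top 0.091 lid [0.5537 0.1236] 0.101 0.06 -77.798 ridge ([0.5524, 0.1217], 0.054, 0.02, -76.662)
scene white [390. 153.] top 0.234 lid [0.5118 0.0844] 0.3 0.14 -77.891 ridge ([0.5792, -0.0491], 0.01, 0.004, 89.08)
scene white [241. 262.] top 0.08 lid [ 0.4925 -0.4686] 0.097 0.064 -6.378 ridge ([0.4934, -0.4693], 0.05, 0.02, -6.386)
scene white [353. 270.] top 0.061 lid [ 0.721  -0.3151] 0.027 0.026 60.498 ridge ([0.721, -0.315], 0.027, 0.025, 56.218)
t 18.1 pos [ 0.5853 -0.0208  0.2146] rot [-90.   -0.1 -37.5] q [-2. 10. 13. 94. -0. 36.] F [-0.5  0.8  0.5] open 0.0361
  delta [ 0.0671  0.0346 -0.3202] turn -13.0 len 0.329
```

Request:
{"fn": "move_arm", "kwargs": {"deltas": [[[0.009,0,-0.044,-2.6],[0.018,0,-0.088,-5.2],[0.027,0,-0.132,-7.8],[0.036,0,-0.176,-10.4],[0.046,0,-0.22,-13]]]}}

```text
time: 18.6
ee_pos: [0.4857, -0.22, 0.2149]
tcp_rot: [-90.0, -0.0, -24.6]
wrist_force: [1.2, 0.4, 0.1]
opening: 0.0358
```

```bash
python3 -c "
from h import *
go(.4436,-.3153,.11,-24.5)"
```

```text
t 18.6 pos [ 0.4857 -0.22    0.2149] rot [-90.   -0.  -24.6] q [-24.   2.   5.  93.   0.   0.] F [1.2 0.4 0.1] open 0.0358
  delta [ 0.0014  0.1049 -0.1042] turn -0.1 len 0.148
```

Request:
{"fn": "move_arm", "kwargs": {"deltas": [[[0,0,-0.04,0],[0.001,0.02,-0.08,0],[0.001,0.05,-0.104,0],[0.001,0.08,-0.104,0],[0.001,0.105,-0.104,0]]]}}

```text
time: 19.1
ee_pos: [0.4434, -0.3143, 0.108]
tcp_rot: [-90.0, 0.0, -24.8]
wrist_force: [1.5, -1.0, 0.1]
opening: 0.036
```

```bash
python3 -c "
from h import *
go(.4436,-.3153,.0495,-24.5)"
```

```text
t 19.1 pos [ 0.4434 -0.3143  0.108 ] rot [-90.    0.  -24.8] q [-35.   3.  -5.  81.   0. -10.] F [ 1.5 -1.   0.1] open 0.036
  delta [ 0.0006  0.0585 -0.0008] turn -0.3 len 0.059
```

Request:
{"fn": "move_arm", "kwargs": {"deltas": [[[0,0.02,-0.001,0],[0,0.04,-0.001,0],[0,0.055,-0.001,0],[0,0.0585,-0.001,0],[0,0.0585,-0.001,0]]]}}

```text
time: 19.6
ee_pos: [0.4437, -0.3147, 0.051]
tcp_rot: [-90.0, 0.0, -24.7]
wrist_force: [-0.3, -0.4, 0.9]
opening: 0.0362
```

Request:
{"fn": "move_arm", "kwargs": {"deltas": [[[0,0,0,0],[0,0,0,0],[0,0,0,0],[0,0,0,0],[0,0,0,0]]], "claw": 0.0}}

```text
time: 20.1
ee_pos: [0.4443, -0.3153, 0.0524]
tcp_rot: [-90.0, -0.1, -24.7]
wrist_force: [0.6, 0.4, 6.4]
opening: 0.0186
```

Request:
{"fn": "move_arm", "kwargs": {"deltas": [[[0,-0.01,0,0],[0,-0.03,0,0],[0,-0.06,0,0],[0,-0.09,0,0],[0,-0.11,0,0]]]}}

```text
time: 20.6
ee_pos: [0.4438, -0.3151, 0.1637]
tcp_rot: [-90.0, -0.1, -24.7]
wrist_force: [-0.4, -0.4, -2.3]
opening: 0.019
```

```bash
python3 -c "
from h import *
go(*pal(*PAD['blue'][:2]),.16,PY)
boxes('o5')"
```

```text
t 20.6 pos [ 0.4438 -0.3151  0.1637] rot [-90.   -0.1 -24.7] q [-35.   3.   1.  87.  -0. -11.] F [-0.4 -0.4 -2.3] open 0.019
  delta [-0.0832  0.0037  0.3094] turn -37.1 len 0.32
top yellow [233. 195.] top 0.092 lid [0.4842 0.0632] 0.093 0.061 12.542 ridge ([0.4845, 0.0633], 0.051, 0.02, 12.912)
top green [209. 167.] top 0.093 lid [0.5518 0.1271] 0.094 0.063 -78.068 ridge ([0.552, 0.1272], 0.05, 0.021, -77.245)
top white [168. 193.] top 0.073 lid [0.4835 0.2172] 0.14 0.026 11.705 ridge ([0.4835, 0.2172], 0.14, 0.026, 11.705)
scene red [302. 248.] top 0.079 lid [ 0.5694 -0.3338] 0.096 0.065 10.899 ridge ([0.5707, -0.3335], 0.05, 0.023, 9.202)
scene yellow [363. 171.] top 0.09 lid [0.4852 0.0586] 0.094 0.068 13.693 ridge ([0.4847, 0.0575], 0.053, 0.024, 5.956)
scene blue [269. 192.] top 0.193 lid [ 0.4455 -0.3197] 0.096 0.062 -25.002 ridge ([0.4469, -0.3188], 0.043, 0.036, -0.138)
scene green [392. 172.] top 0.09 lid [0.5532 0.1241] 0.102 0.062 -75.773 ridge ([0.554, 0.1226], 0.054, 0.018, -80.39)
scene white [390. 153.] top 0.071 lid [0.4834 0.2133] 0.143 0.033 14.162 ridge ([0.4831, 0.2131], 0.141, 0.033, 14.742)
scene white [241. 262.] top 0.079 lid [ 0.4916 -0.4684] 0.097 0.064 -6.691 ridge ([0.4931, -0.4694], 0.049, 0.021, -7.637)
scene white [353. 270.] top 0.062 lid [ 0.7205 -0.3153] 0.028 0.026 -54.74 ridge ([0.7196, -0.3147], 0.027, 0.027, 88.789)
```

Request:
{"fn": "move_arm", "kwargs": {"deltas": [[[-0.011,0,0.043,-7.4],[-0.023,0,0.086,-14.8],[-0.034,0,0.129,-22.2],[-0.046,0,0.172,-29.6],[-0.058,0,0.215,-37]]]}}

```text
time: 21.2
ee_pos: [0.4801, -0.0936, 0.1598]
tcp_rot: [-90.0, 0.1, 12.6]
wrist_force: [1.1, -0.3, -2.2]
opening: 0.0189
```

```bash
python3 -c "
from h import *
go(*pal(*PAD['blue'][:2]),.11,PY)"
```

```text
t 21.2 pos [ 0.4801 -0.0936  0.1598] rot [-90.    0.1  12.6] q [-11.  -4.  -7.  87.  -0. -24.] F [ 1.1 -0.3 -2.2] open 0.0189
  delta [0.0375 0.0498 0.0884] turn 0.2 len 0.108
```

Request:
{"fn": "move_arm", "kwargs": {"deltas": [[[0.018,0,0.042,0],[0.037,0.0,0.088,0.2],[0.0375,0.02,0.088,0.2],[0.0375,0.045,0.088,0.2],[0.0375,0.05,0.088,0.2]]]}}

```text
time: 21.7
ee_pos: [0.4966, -0.0008, 0.1072]
tcp_rot: [-89.9, 0.3, 12.2]
wrist_force: [-0.4, -0.2, -2.7]
opening: 0.0188
```

```bash
python3 -c "
from h import *
go(*pal(*PAD['blue'][:2]),.064,PY)"
```

```text
t 21.7 pos [ 0.4966 -0.0008  0.1072] rot [-89.9   0.3  12.2] q [ -0.  -3. -11.  82.  -0. -12.] F [-0.4 -0.2 -2.7] open 0.0188
  delta [0.0011 0.0432 0.0014] turn -0.2 len 0.043
```

Request:
{"fn": "move_arm", "kwargs": {"deltas": [[[0.001,0.012,0.0014,0],[0.001,0.026,0.0014,0],[0.001,0.036,0.0014,0],[0.001,0.042,0.0014,0],[0.001,0.0435,0.0014,0]]]}}

```text
time: 22.2
ee_pos: [0.499, 0.0, 0.0669]
tcp_rot: [-90.0, 0.0, 12.1]
wrist_force: [-0.6, 0.8, -1.4]
opening: 0.0193
```

```bash
python3 -c "
from h import *
go(*pal(*PAD['blue'][:2]),.064,PY)"
```

```text
t 22.2 pos [0.499  0.     0.0669] rot [-90.    0.   12.1] q [  0.  -2. -15.  77.   0. -12.] F [-0.6  0.8 -1.4] open 0.0193
  delta [-0.0013  0.0029  0.0011] turn -0.3 len 0.003
```

Request:
{"fn": "move_arm", "kwargs": {"deltas": [[[-0.001,0.002,0.001,-0.3],[-0.001,0.003,0.001,-0.3],[-0.001,0.0035,0.001,-0.3],[-0.001,0.0035,0.001,-0.3]]]}}

```text
time: 22.6
ee_pos: [0.4982, 0.001, 0.0644]
tcp_rot: [-90.0, -0.0, 12.4]
wrist_force: [-0.8, 0.2, -2.2]
opening: 0.0191
```

```bash
python3 -c "
from h import *
go(*pal(*PAD['blue'][:2]),.064,PY)"
```

```text
t 22.6 pos [0.4982 0.001  0.0644] rot [-90.   -0.   12.4] q [  0.  -2. -16.  76.   0. -12.] F [-0.8  0.2 -2.2] open 0.0191
  delta [-0.0008  0.0004  0.    ] turn 0.0 len 0.001
```

Request:
{"fn": "move_arm", "kwargs": {"deltas": [[[-0.0005,0.001,0,0],[-0.0005,0.0015,0,0],[-0.0005,0.0015,0,0]]]}}

```text
time: 22.9
ee_pos: [0.4983, 0.001, 0.0644]
tcp_rot: [-90.0, -0.1, 12.4]
wrist_force: [-3.1, 1.1, 9.7]
opening: 0.019
```

Request:
{"fn": "move_arm", "kwargs": {"deltas": [[[0,0,0,0],[0,0,0,0],[0,0,0,0],[0,-0.02,0,0],[0,-0.05,0,0]]], "claw": 0.036}}

```text
time: 23.4
ee_pos: [0.4964, 0.0009, 0.1114]
tcp_rot: [-90.0, 0.2, 12.4]
wrist_force: [0.7, 0.3, -0.1]
opening: 0.036
```

Request:
{"fn": "move_arm", "kwargs": {"deltas": [[[0,-0.04,0,4],[0,-0.08,-0.03,8],[0,-0.1,-0.07,12],[0,-0.1,-0.11,16],[0,-0.1,-0.15,19]]]}}

```text
time: 23.9
ee_pos: [0.5304, -0.1472, 0.2135]
tcp_rot: [-90.0, -0.1, -6.7]
wrist_force: [0.8, -0.1, -0.7]
opening: 0.0359
```

```bash
python3 -c "
from h import *
boxes('o6')
go(.4915,-.4672,.2,-6.7)"
```

```text
top red [394. 166.] top 0.081 lid [ 0.5687 -0.3318] 0.094 0.062 9.375 ridge ([0.5687, -0.3332], 0.05, 0.021, 7.216)
top green [205. 166.] top 0.092 lid [0.5514 0.1287] 0.089 0.062 -78.109 ridge ([0.552, 0.1273], 0.05, 0.02, -78.333)
top white [168. 193.] top 0.073 lid [0.4833 0.2167] 0.139 0.025 12.325 ridge ([0.4833, 0.2167], 0.139, 0.025, 12.325)
top white [449. 196.] top 0.081 lid [ 0.4916 -0.4681] 0.095 0.062 -6.62 ridge ([0.491, -0.4682], 0.05, 0.02, -6.904)
scene red [302. 248.] top 0.079 lid [ 0.5693 -0.3332] 0.095 0.066 9.693 ridge ([0.5704, -0.333], 0.05, 0.024, 9.945)
scene yellow [366. 169.] top 0.091 lid [0.4851 0.0616] 0.096 0.065 11.808 ridge ([0.4854, 0.0579], 0.05, 0.027, 2.446)
scene blue [355. 181.] top 0.09 lid [ 0.4976 -0.0027] 0.096 0.068 12.91 ridge ([0.4988, -0.0049], 0.049, 0.021, 18.719)
scene green [392. 172.] top 0.09 lid [0.553 0.123] 0.101 0.061 -77.093 ridge ([0.5542, 0.1225], 0.054, 0.021, -82.147)
scene white [390. 153.] top 0.071 lid [0.4792 0.2339] 0.141 0.071 11.03 ridge ([0.4829, 0.2147], 0.141, 0.032, 11.112)
scene white [241. 262.] top 0.08 lid [ 0.4922 -0.4681] 0.098 0.064 -6.875 ridge ([0.4926, -0.4691], 0.052, 0.022, -6.73)
scene white [353. 270.] top 0.062 lid [ 0.7206 -0.3161] 0.027 0.026 -71.363 ridge ([0.7203, -0.3159], 0.027, 0.026, -74.285)
t 24.0 pos [ 0.5303 -0.1494  0.2118] rot [-90.    0.   -6.9] q [-16.   5.   8.  93.  -0.  -9.] F [-0.6  0.2 -0.2] open 0.0359
  delta [-0.0004  0.0118 -0.3202] turn -0.2 len 0.32
```

Request:
{"fn": "move_arm", "kwargs": {"deltas": [[[0,0,-0.046,0],[0,0,-0.092,0],[0,0,-0.138,0],[0,0,-0.184,0],[0,0,-0.23,0]]]}}

```text
time: 24.5
ee_pos: [0.5031, -0.3754, 0.2125]
tcp_rot: [-90.0, 0.0, -6.5]
wrist_force: [1.0, 0.1, 1.3]
opening: 0.0359
```

```bash
python3 -c "
from h import *
go(.4915,-.4672,.11,-6.7)"
```

```text
t 24.5 pos [ 0.5031 -0.3754  0.2125] rot [-90.    0.   -6.5] q [-37.  16.  20.  95.   0. -30.] F [1.  0.1 1.3] open 0.0359
  delta [-0.0011  0.1025 -0.0925] turn 0.2 len 0.138
```

Request:
{"fn": "move_arm", "kwargs": {"deltas": [[[0,0,-0.04,0],[-0.001,0.02,-0.08,0],[-0.001,0.05,-0.092,0],[-0.001,0.08,-0.092,0],[-0.001,0.102,-0.092,0]]]}}

```text
time: 25.0
ee_pos: [0.4913, -0.4652, 0.1077]
tcp_rot: [-89.9, 0.1, -6.6]
wrist_force: [-0.1, 0.6, 0.1]
opening: 0.0362
```

```bash
python3 -c "
from h import *
go(.4915,-.4672,.0495,-6.7)"
```

```text
t 25.0 pos [ 0.4913 -0.4652  0.1077] rot [-89.9   0.1  -6.6] q [-43.  22.  17.  85.   0. -37.] F [-0.1  0.6  0.1] open 0.0362
  delta [ 0.0005  0.0582 -0.002 ] turn 0.1 len 0.058
```

Request:
{"fn": "move_arm", "kwargs": {"deltas": [[[0,0.02,-0.002,0],[0,0.04,-0.002,0],[0,0.055,-0.002,0],[0,0.0585,-0.002,0],[0,0.0585,-0.002,0]]]}}

```text
time: 25.5
ee_pos: [0.4917, -0.467, 0.0518]
tcp_rot: [-90.0, 0.0, -6.6]
wrist_force: [0.8, 0.5, 0.1]
opening: 0.0361
```

Request:
{"fn": "move_arm", "kwargs": {"deltas": [[[0,0,0,0],[0,0,0,0],[0,0,0,0],[0,0,0,0],[0,0,0,0]]], "claw": 0.0}}

```text
time: 26.0
ee_pos: [0.4921, -0.4676, 0.0533]
tcp_rot: [-90.0, -0.1, -6.6]
wrist_force: [-0.1, 3.0, 5.9]
opening: 0.019
```

Request:
{"fn": "move_arm", "kwargs": {"deltas": [[[0,-0.01,0,0],[0,-0.03,0,0],[0,-0.06,0,0],[0,-0.09,0,0],[0,-0.11,0,0]]]}}

```text
time: 26.5
ee_pos: [0.4917, -0.4676, 0.1646]
tcp_rot: [-90.1, -0.1, -6.6]
wrist_force: [-1.3, 0.1, -2.8]
opening: 0.019
```

```bash
python3 -c "
from h import *
go(*pal(*PAD['white'][:2]),.16,PY-90)
boxes('o7')"
```

```text
t 26.5 pos [ 0.4917 -0.4676  0.1646] rot [-90.1  -0.1  -6.6] q [-44.  22.  23.  91.  -0. -37.] F [-1.3  0.1 -2.8] open 0.019
  delta [0.0231 0.0046 0.508 ] turn 71.0 len 0.509
top red [393. 165.] top 0.081 lid [ 0.5689 -0.3312] 0.094 0.064 8.89 ridge ([0.5683, -0.3321], 0.049, 0.023, 7.247)
top yellow [233. 195.] top 0.093 lid [0.484  0.0631] 0.092 0.061 12.617 ridge ([0.4842, 0.0632], 0.05, 0.02, 12.418)
top blue [259. 190.] top 0.093 lid [ 4.968e-01 -1.000e-04] 0.092 0.061 12.876 ridge ([0.4971, 0.0002], 0.05, 0.02, 13.006)
top green [209. 167.] top 0.093 lid [0.5524 0.1271] 0.093 0.062 -76.842 ridge ([0.5524, 0.127], 0.05, 0.021, -79.232)
top white [168. 193.] top 0.073 lid [0.4836 0.2168] 0.14 0.026 11.732 ridge ([0.4836, 0.2168], 0.14, 0.026, 11.732)
scene red [302. 248.] top 0.079 lid [ 0.5691 -0.3338] 0.095 0.065 10.54 ridge ([0.5702, -0.334], 0.05, 0.024, 9.909)
scene yellow [366. 169.] top 0.091 lid [0.4838 0.0626] 0.094 0.063 13.561 ridge ([0.4854, 0.0597], 0.051, 0.025, 11.282)
scene blue [355. 181.] top 0.09 lid [ 0.4984 -0.0064] 0.095 0.065 14.977 ridge ([0.4998, -0.0055], 0.047, 0.022, 18.278)
scene green [392. 172.] top 0.091 lid [0.5528 0.1232] 0.099 0.061 -77.079 ridge ([0.553, 0.1229], 0.051, 0.021, -78.257)
scene white [390. 154.] top 0.071 lid [0.4804 0.2347] 0.141 0.076 10.1 ridge ([0.4833, 0.2136], 0.138, 0.035, 8.753)
scene white [238. 227.] top 0.194 lid [ 0.4927 -0.4703] 0.096 0.063 -7.087 ridge ([0.499, -0.4714], 0.041, 0.036, 10.348)
scene white [353. 270.] top 0.061 lid [ 0.7203 -0.3152] 0.028 0.027 -24.786 ridge ([0.72, -0.3151], 0.027, 0.027, -24.938)
```

Request:
{"fn": "move_arm", "kwargs": {"deltas": [[[0.002,0,0.045,7],[0.004,0,0.09,14],[0.006,0,0.135,21],[0.008,0,0.18,28],[0.01,0,0.225,35.5]]]}}

```text
time: 27.1
ee_pos: [0.5268, -0.2431, 0.1604]
tcp_rot: [-90.0, 0.1, -42.4]
wrist_force: [1.3, 0.6, -1.9]
opening: 0.0186
```

```bash
python3 -c "
from h import *
go(*pal(*PAD['white'][:2]),.16,PY-90)"
```

```text
t 27.1 pos [ 0.5268 -0.2431  0.1604] rot [-90.    0.1 -42.4] q [-25.   8.   6.  88.  -0.  18.] F [ 1.3  0.6 -1.9] open 0.0186
  delta [-0.153   0.0004  0.2361] turn 35.2 len 0.281
```

Request:
{"fn": "move_arm", "kwargs": {"deltas": [[[-0.024,0,0.037,7],[-0.048,0,0.075,14],[-0.073,0,0.112,21],[-0.097,0,0.15,28],[-0.122,0,0.188,35.2]]]}}

```text
time: 27.6
ee_pos: [0.5623, -0.022, 0.1605]
tcp_rot: [-90.1, 0.0, -77.6]
wrist_force: [1.5, -0.5, -3.1]
opening: 0.0187
```

```bash
python3 -c "
from h import *
go(*pal(*PAD['white'][:2]),.11,PY-90)"
```

```text
t 27.6 pos [ 0.5623 -0.022   0.1605] rot [-90.1   0.  -77.6] q [-2.  6.  3. 87. -0. 75.] F [ 1.5 -0.5 -3.1] open 0.0187
  delta [-0.0527  0.0505  0.0226] turn 0.0 len 0.076
```

Request:
{"fn": "move_arm", "kwargs": {"deltas": [[[-0.026,0,0.011,0],[-0.052,0.005,0.022,0],[-0.053,0.025,0.0226,0],[-0.053,0.045,0.0226,0],[-0.053,0.05,0.0226,0]]]}}

```text
time: 28.1
ee_pos: [0.5714, 0.0331, 0.1082]
tcp_rot: [-90.3, 0.0, -77.3]
wrist_force: [0.3, 0.1, -3.2]
opening: 0.0188
```

```bash
python3 -c "
from h import *
go(*pal(*PAD['white'][:2]),.065,PY-90)"
```

```text
t 28.1 pos [0.5714 0.0331 0.1082] rot [-90.3   0.  -77.3] q [ 3.  8. -1. 82. -0. 81.] F [ 0.3  0.1 -3.2] open 0.0188
  delta [-0.0008  0.0432  0.0018] turn 0.3 len 0.043
```

Request:
{"fn": "move_arm", "kwargs": {"deltas": [[[-0.0008,0.012,0.0014,0.3],[-0.0008,0.026,0.0014,0.3],[-0.0008,0.036,0.0014,0.3],[-0.0008,0.041,0.0014,0.3],[-0.0008,0.043,0.0014,0.3]]]}}

```text
time: 28.6
ee_pos: [0.5742, 0.0339, 0.0685]
tcp_rot: [-90.0, 0.0, -77.6]
wrist_force: [0.2, 0.1, -3.1]
opening: 0.0194
```

```bash
python3 -c "
from h import *
go(*pal(*PAD['white'][:2]),.065,PY-90)"
```

```text
t 28.6 pos [0.5742 0.0339 0.0685] rot [-90.    0.  -77.6] q [ 3.  8. -4. 77.  0. 81.] F [ 0.2  0.1 -3.1] open 0.0194
  delta [-0.0007  0.0035 -0.0011] turn 0.0 len 0.004
```

Request:
{"fn": "move_arm", "kwargs": {"deltas": [[[-0.0005,0.002,-0.001,0],[-0.0005,0.0035,-0.001,0],[-0.0005,0.0045,-0.001,0],[-0.0005,0.0045,-0.001,0]]]}}

```text
time: 29.0
ee_pos: [0.5736, 0.0344, 0.0653]
tcp_rot: [-89.9, -0.0, -77.6]
wrist_force: [0.0, 0.7, 0.1]
opening: 0.019
```

Request:
{"fn": "move_arm", "kwargs": {"deltas": [[[0,0,0,0],[0,0,0,0],[0,0,0,0],[0,-0.02,0,0],[0,-0.05,0,0]]], "claw": 0.036}}

```text
time: 29.5
ee_pos: [0.5723, 0.0343, 0.1134]
tcp_rot: [-90.2, 0.0, -77.6]
wrist_force: [0.6, 0.5, -0.0]
opening: 0.0363
```

Request:
{"fn": "move_arm", "kwargs": {"deltas": [[[0,-0.04,0,-8],[0.03,-0.08,0,-16],[0.07,-0.1,0,-24],[0.11,-0.1,0,-32],[0.15,-0.1,0,-40]]]}}

```text
time: 30.0
ee_pos: [0.6063, -0.1136, 0.2159]
tcp_rot: [-89.9, -0.1, -37.2]
wrist_force: [0.3, 0.8, 0.8]
opening: 0.0362
```

```bash
python3 -c "
from h import *
boxes('o8')
go(.569,-.331,.2,8.5)"
```

```text
top red [393. 165.] top 0.081 lid [ 0.5691 -0.3319] 0.094 0.064 9.144 ridge ([0.5684, -0.3317], 0.05, 0.024, 9.876)
top white [168. 193.] top 0.073 lid [0.4838 0.2168] 0.14 0.026 12.308 ridge ([0.4838, 0.2168], 0.14, 0.026, 12.308)
scene red [302. 248.] top 0.079 lid [ 0.5704 -0.3331] 0.093 0.064 8.171 ridge ([0.5707, -0.3342], 0.051, 0.02, 9.869)
scene yellow [367. 170.] top 0.09 lid [ 0.5106 -0.03  ] 0.251 0.095 -74.746 ridge ([0.5444, -0.0277], 0.234, 0.05, -55.703)
scene blue [355. 181.] top 0.091 lid [ 0.4975 -0.0026] 0.095 0.067 13.704 ridge ([0.4987, -0.0032], 0.047, 0.025, 13.253)
scene green [395. 170.] top 0.091 lid [0.5524 0.1273] 0.091 0.062 -78.356 ridge ([0.5523, 0.1237], 0.053, 0.02, -76.92)
scene white [395. 155.] top 0.072 lid [0.5743 0.1006] 0.409 0.102 -58.946 ridge ([0.5485, 0.0636], 0.364, 0.098, -74.005)
scene white [382. 186.] top 0.091 lid [0.571  0.0313] 0.1 0.067 -78.734 ridge ([0.5741, 0.0276], 0.057, 0.021, -77.505)
scene white [353. 270.] top 0.061 lid [ 0.72  -0.315] 0.028 0.026 -64.542 ridge ([0.7197, -0.3145], 0.027, 0.026, -64.872)
t 30.1 pos [ 0.6061 -0.1163  0.2141] rot [-90.   -0.  -37.5] q [-11.  14.  19.  94.  -0.  27.] F [-0.7 -0.3 -1.5] open 0.0359
  delta [ 0.1012  0.0141 -0.193 ] turn -46.0 len 0.218
```

Request:
{"fn": "move_arm", "kwargs": {"deltas": [[[0.02,0,-0.038,-8],[0.04,0,-0.076,-16],[0.06,0,-0.114,-24],[0.08,0,-0.152,-32],[0.1,0.01,-0.19,-40]]]}}

```text
time: 30.6
ee_pos: [0.569, -0.3251, 0.206]
tcp_rot: [-90.1, -0.1, 2.7]
wrist_force: [1.1, 0.3, -0.1]
opening: 0.0361
```

```bash
python3 -c "
from h import *
go(.569,-.331,.11,8.5)"
```

```text
t 30.6 pos [ 0.569  -0.3251  0.206 ] rot [-90.1  -0.1   2.7] q [-30.  20.  24.  95.   0. -32.] F [ 1.1  0.3 -0.1] open 0.0361
  delta [-0.0003  0.096  -0.0059] turn -5.8 len 0.096
```

Request:
{"fn": "move_arm", "kwargs": {"deltas": [[[0,0.01,-0.005,-5.8],[0,0.04,-0.005,-5.8],[0,0.07,-0.005,-5.8],[0,0.09,-0.005,-5.8],[0,0.095,-0.005,-5.8]]]}}

```text
time: 31.1
ee_pos: [0.5682, -0.3277, 0.1067]
tcp_rot: [-89.8, 0.2, 8.2]
wrist_force: [-0.2, -0.1, 0.3]
opening: 0.0357
```

```bash
python3 -c "
from h import *
go(.569,-.331,.05,8.5)"
```

```text
t 31.1 pos [ 0.5682 -0.3277  0.1067] rot [-89.8   0.2   8.2] q [-30.  19.  13.  84.   0. -38.] F [-0.2 -0.1  0.3] open 0.0357
  delta [ 0.0003  0.0567 -0.0034] turn -0.3 len 0.057
```

Request:
{"fn": "move_arm", "kwargs": {"deltas": [[[0,0.02,-0.003,0],[0,0.04,-0.003,0],[0,0.053,-0.003,0],[0,0.057,-0.003,0],[0,0.057,-0.003,0]]]}}

```text
time: 31.6
ee_pos: [0.5697, -0.3315, 0.0528]
tcp_rot: [-90.0, 0.0, 8.2]
wrist_force: [0.5, 0.4, 1.0]
opening: 0.0358
```

Request:
{"fn": "move_arm", "kwargs": {"deltas": [[[0,0,0,0],[0,0,0,0],[0,0,0,0],[0,0,0,0],[0,0,0,0]]], "claw": 0.0}}

```text
time: 32.1
ee_pos: [0.5702, -0.3318, 0.0538]
tcp_rot: [-90.1, -0.1, 8.2]
wrist_force: [-0.0, 2.1, 5.5]
opening: 0.0187
```

Request:
{"fn": "move_arm", "kwargs": {"deltas": [[[0,-0.01,0,0],[0,-0.03,0,0],[0,-0.06,0,0],[0,-0.09,0,0],[0,-0.11,0,0]]]}}

```text
time: 32.6
ee_pos: [0.5697, -0.3319, 0.1652]
tcp_rot: [-90.1, -0.1, 8.2]
wrist_force: [0.4, -0.7, -2.3]
opening: 0.0188
```

```bash
python3 -c "
from h import *
go(*pal(*PAD['red'][:2]),.175,PY)
boxes('o9')"
```

```text
t 32.6 pos [ 0.5697 -0.3319  0.1652] rot [-90.1  -0.1   8.2] q [-30.  19.  20.  90.  -0. -38.] F [ 0.4 -0.7 -2.3] open 0.0188
  delta [-0.0336 -0.0098  0.4693] turn -4.2 len 0.471
top yellow [233. 194.] top 0.092 lid [0.4862 0.0635] 0.097 0.061 12.467 ridge ([0.4842, 0.0635], 0.05, 0.02, 12.696)
top blue [259. 189.] top 0.093 lid [0.4976 0.    ] 0.094 0.061 12.672 ridge ([0.4973, 0.0001], 0.05, 0.02, 12.819)
top green [209. 167.] top 0.093 lid [0.552  0.1271] 0.093 0.062 -77.653 ridge ([0.5515, 0.1268], 0.051, 0.02, -78.854)
top white [247. 159.] top 0.093 lid [0.5734 0.0344] 0.093 0.063 -77.309 ridge ([0.5731, 0.0342], 0.05, 0.021, -77.599)
top white [168. 193.] top 0.073 lid [0.4836 0.2171] 0.14 0.026 12.289 ridge ([0.4836, 0.2171], 0.14, 0.026, 12.289)
scene red [302. 214.] top 0.193 lid [ 0.571 -0.335] 0.094 0.064 8.368 ridge ([0.5723, -0.3351], 0.049, 0.022, 6.946)
scene yellow [366. 169.] top 0.091 lid [0.4839 0.0603] 0.095 0.06 11.71 ridge ([0.4837, 0.0598], 0.051, 0.026, 10.532)
scene blue [355. 181.] top 0.091 lid [ 0.4981 -0.0014] 0.094 0.068 13.588 ridge ([0.4991, -0.0044], 0.048, 0.02, 10.825)
scene green [394. 170.] top 0.091 lid [0.5517 0.1285] 0.092 0.061 -77.805 ridge ([0.5546, 0.1217], 0.048, 0.02, -83.025)
scene white [390. 153.] top 0.071 lid [0.4841 0.2151] 0.14 0.037 16.021 ridge ([0.4835, 0.2149], 0.139, 0.037, 16.021)
scene white [382. 186.] top 0.09 lid [0.5694 0.0358] 0.111 0.067 -77.421 ridge ([0.574, 0.0317], 0.053, 0.021, -82.034)
scene white [353. 270.] top 0.061 lid [ 0.7203 -0.3148] 0.028 0.026 -68.838 ridge ([0.7201, -0.3145], 0.027, 0.026, -68.576)
```

Request:
{"fn": "move_arm", "kwargs": {"deltas": [[[-0.003,-0.002,0.045,-1],[-0.006,-0.004,0.09,-2],[-0.01,-0.006,0.135,-3],[-0.013,-0.008,0.18,-4],[-0.016,-0.01,0.225,-4.2]]]}}

```text
time: 33.2
ee_pos: [0.5203, -0.1097, 0.171]
tcp_rot: [-90.0, 0.1, 12.4]
wrist_force: [0.0, 0.7, -2.0]
opening: 0.019
```

```bash
python3 -c "
from h import *
go(*pal(*PAD['red'][:2]),.175,PY)"
```

```text
t 33.2 pos [ 0.5203 -0.1097  0.171 ] rot [-90.    0.1  12.4] q [-12.   2.   0.  88.  -0. -24.] F [ 0.   0.7 -2. ] open 0.019
  delta [ 0.0015 -0.004   0.2429] turn 0.0 len 0.243
```

Request:
{"fn": "move_arm", "kwargs": {"deltas": [[[0.001,0,0.047,0],[0.001,0,0.094,0],[0.001,0,0.141,0],[0.001,0,0.188,0],[0.001,0,0.235,0]]]}}

```text
time: 33.7
ee_pos: [0.4708, 0.1199, 0.1712]
tcp_rot: [-90.0, 0.1, 12.4]
wrist_force: [0.6, 0.2, -3.4]
opening: 0.0186
```

```bash
python3 -c "
from h import *
go(*pal(*PAD['red'][:2]),.11,PY)"
```

```text
t 33.7 pos [0.4708 0.1199 0.1712] rot [-90.    0.1  12.4] q [14. -5. -6. 88. -0.  2.] F [ 0.6  0.2 -3.4] open 0.0186
  delta [0.0004 0.0612 0.008 ] turn 0.0 len 0.062
```

Request:
{"fn": "move_arm", "kwargs": {"deltas": [[[0,0,0.007,0],[0,0.02,0.0075,0],[0,0.04,0.0075,0],[0,0.057,0.0075,0],[0,0.061,0.0075,0]]]}}

```text
time: 34.2
ee_pos: [0.469, 0.125, 0.1085]
tcp_rot: [-90.0, 0.3, 12.4]
wrist_force: [-0.7, -0.1, -2.8]
opening: 0.0188
```

```bash
python3 -c "
from h import *
go(*pal(*PAD['red'][:2]),.0655,PY)"
```

```text
t 34.2 pos [0.469  0.125  0.1085] rot [-90.    0.3  12.4] q [ 15.  -4. -13.  82.  -0.   3.] F [-0.7 -0.1 -2.8] open 0.0188
  delta [0.0011 0.043  0.0026] turn 0.0 len 0.043
```

Request:
{"fn": "move_arm", "kwargs": {"deltas": [[[0.0005,0.01,0.0025,0],[0.0005,0.026,0.0025,0],[0.0005,0.036,0.0025,0],[0.0005,0.041,0.0025,0],[0.0005,0.043,0.0025,0]]]}}

```text
time: 34.7
ee_pos: [0.4703, 0.1283, 0.0683]
tcp_rot: [-90.0, 0.0, 12.4]
wrist_force: [-0.5, -0.3, -1.6]
opening: 0.0189
```

```bash
python3 -c "
from h import *
go(*pal(*PAD['red'][:2]),.0655,PY)"
```

```text
t 34.7 pos [0.4703 0.1283 0.0683] rot [-90.    0.   12.4] q [ 15.  -4. -17.  77.  -0.   3.] F [-0.5 -0.3 -1.6] open 0.0189
  delta [-0.0009  0.0028 -0.0003] turn 0.0 len 0.003
```

Request:
{"fn": "move_arm", "kwargs": {"deltas": [[[-0.0005,0.002,0,0],[-0.0005,0.003,0,0],[-0.0005,0.004,0,0],[-0.0005,0.004,0,0]]]}}

```text
time: 35.1
ee_pos: [0.4702, 0.1284, 0.0657]
tcp_rot: [-90.0, -0.1, 12.4]
wrist_force: [-3.3, -1.3, 5.1]
opening: 0.0187
```

Request:
{"fn": "move_arm", "kwargs": {"deltas": [[[0,0,0,0],[0,0,0,0],[0,0,0,0],[0,-0.02,0,0],[0,-0.05,0,0]]], "claw": 0.036}}

```text
time: 35.6
ee_pos: [0.4689, 0.1279, 0.1136]
tcp_rot: [-90.0, 0.2, 12.4]
wrist_force: [0.6, 0.3, -0.3]
opening: 0.0358
```

Request:
{"fn": "move_arm", "kwargs": {"deltas": [[[0,-0.04,0,0],[0,-0.08,-0.025,0],[0,-0.1,-0.07,0],[0,-0.1,-0.117,0],[0,-0.1,-0.165,0]]]}}

```text
time: 36.1
ee_pos: [0.506, -0.0345, 0.2157]
tcp_rot: [-90.0, -0.1, 12.5]
wrist_force: [0.8, 0.5, -0.1]
opening: 0.0357
```

Request:
{"fn": "move_arm", "kwargs": {"deltas": [[[0,0,-0.045,0],[0,0,-0.09,0],[0,0,-0.135,0],[0,0,-0.18,0],[0,0,-0.22,0]]]}}

```text
time: 36.6
ee_pos: [0.5528, -0.2501, 0.2144]
tcp_rot: [-90.0, -0.0, 12.4]
wrist_force: [0.8, 0.0, -0.3]
opening: 0.0359
```

```bash
python3 -c "
from h import *
boxes('p1')
im=cv2.imread('pics/p1_top.png');cv2.imwrite('pics/p1c.png',cv2.resize(im[130:250,130:300],None,fx=4,fy=4))
go(*pal(0,.218),.2,PY)"
```

```text
top red [207. 200.] top 0.093 lid [0.4694 0.1263] 0.094 0.059 12.438 ridge ([0.4691, 0.1274], 0.05, 0.02, 13.297)
top yellow [233. 194.] top 0.092 lid [0.4838 0.063 ] 0.093 0.061 12.934 ridge ([0.4844, 0.0631], 0.051, 0.02, 12.986)
top blue [259. 189.] top 0.093 lid [ 4.972e-01 -1.000e-04] 0.093 0.061 12.842 ridge ([0.4973, 0.0002], 0.05, 0.02, 12.153)
top green [209. 167.] top 0.092 lid [0.552  0.1266] 0.093 0.062 -77.867 ridge ([0.5518, 0.1275], 0.05, 0.02, -76.775)
top white [247. 159.] top 0.093 lid [0.5733 0.0342] 0.093 0.063 -77.054 ridge ([0.573, 0.0342], 0.05, 0.022, -75.962)
top white [168. 193.] top 0.073 lid [0.4838 0.2168] 0.14 0.025 12.313 ridge ([0.4838, 0.2168], 0.14, 0.025, 12.313)
scene red [374. 160.] top 0.091 lid [0.4687 0.1264] 0.092 0.058 10.219 ridge ([0.4705, 0.1212], 0.049, 0.018, 13.492)
scene yellow [366. 169.] top 0.091 lid [0.4896 0.0777] 0.111 0.074 -13.491 ridge ([0.4847, 0.0601], 0.051, 0.025, 6.132)
scene blue [355. 181.] top 0.09 lid [ 0.4984 -0.0033] 0.094 0.066 11.482 ridge ([0.499, -0.0052], 0.047, 0.019, 14.35)
scene green [394. 170.] top 0.091 lid [0.5513 0.1287] 0.093 0.061 -76.932 ridge ([0.5529, 0.122], 0.05, 0.02, -79.104)
scene white [391. 153.] top 0.071 lid [0.4785 0.2358] 0.14 0.079 13.461 ridge ([0.4843, 0.2129], 0.139, 0.032, 13.395)
scene white [382. 186.] top 0.09 lid [0.5692 0.0391] 0.115 0.067 -76.477 ridge ([0.5739, 0.0307], 0.052, 0.021, -80.058)
scene white [353. 270.] top 0.062 lid [ 0.7206 -0.3152] 0.028 0.026 -71.187 ridge ([0.7203, -0.3148], 0.027, 0.026, -71.187)
t 36.7 pos [ 0.5529 -0.252   0.2131] rot [-90.    0.1  12.2] q [-24.  13.  17.  94.  -0. -37.] F [-0.6  0.5  0.1] open 0.036
  delta [0.0306 0.0131 0.542 ] turn -0.2 len 0.543
```

View pics/p1c.png

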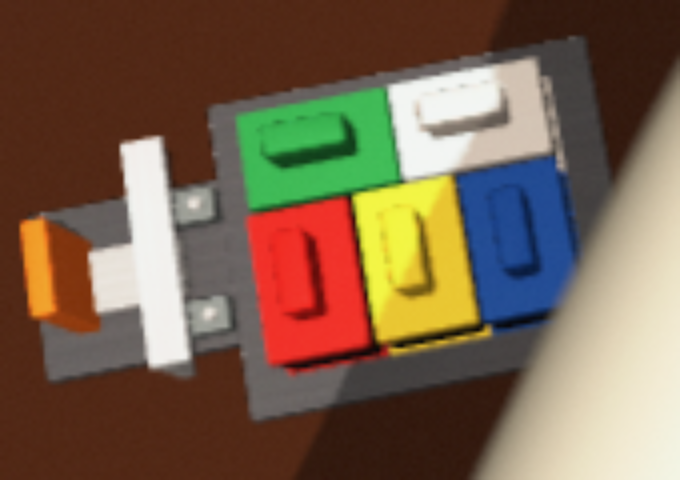

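All five boxes sit square on their own pads. The crop has green at (320,155), white (465,110), red (310,275), yellow (420,260) and blue (515,240). Their ridge tops are at 92–93 mm where 91 mm is expected, so they lie flat. The keeper is out. Next I'll close it.

Request:
{"fn": "move_arm", "kwargs": {"deltas": [[[0.003,0,0.047,0],[0.006,0,0.094,0],[0.009,0,0.141,0],[0.012,0,0.188,0],[0.015,0,0.235,-0.2]]]}}

```text
time: 37.2
ee_pos: [0.516, -0.0131, 0.2147]
tcp_rot: [-90.0, -0.0, 12.6]
wrist_force: [1.5, -0.3, -0.2]
opening: 0.036
```

Request:
{"fn": "move_arm", "kwargs": {"deltas": [[[0.003,0,0.047,0],[0.006,0,0.094,0],[0.009,0,0.141,0],[0.012,0,0.188,0],[0.014,0,0.235,0]]]}}

```text
time: 37.7
ee_pos: [0.4782, 0.2195, 0.2148]
tcp_rot: [-90.0, -0.0, 12.6]
wrist_force: [0.9, -0.6, 0.6]
opening: 0.0362
```

```bash
python3 -c "
from h import *
go(*pal(0,.215),.12,PY)"
```

```text
t 37.7 pos [0.4782 0.2195 0.2148] rot [-90.   -0.   12.6] q [25.  1.  4. 93.  0. 12.] F [ 0.9 -0.6  0.6] open 0.0362
  delta [0.0046 0.0948 0.0623] turn 0.2 len 0.114
```

Request:
{"fn": "move_arm", "kwargs": {"deltas": [[[0.002,0,0.03,0.2],[0.0045,0,0.062,0.2],[0.0045,0.03,0.062,0.2],[0.0045,0.07,0.062,0.2],[0.0045,0.095,0.062,0.2]]]}}

```text
time: 38.2
ee_pos: [0.4687, 0.2791, 0.117]
tcp_rot: [-90.0, 0.1, 12.5]
wrist_force: [1.0, 0.3, 0.1]
opening: 0.0361
```

```bash
python3 -c "
from h import *
go(*pal(0,.215),.049,PY)"
```

```text
t 38.2 pos [0.4687 0.2791 0.117 ] rot [-90.    0.1  12.5] q [31.  4. -4. 83.  0. 18.] F [1.  0.3 0.1] open 0.0361
  delta [0.0007 0.068  0.0021] turn 0.1 len 0.068
```

Request:
{"fn": "move_arm", "kwargs": {"deltas": [[[0,0.01,0.002,0],[0,0.03,0.002,0],[0,0.05,0.002,0],[0,0.065,0.002,0],[0,0.068,0.002,0]]]}}

```text
time: 38.7
ee_pos: [0.469, 0.2806, 0.0505]
tcp_rot: [-90.0, 0.1, 12.4]
wrist_force: [-1.2, -0.3, -0.4]
opening: 0.0359
```

Request:
{"fn": "move_arm", "kwargs": {"deltas": [[[0,0,0,0],[0,0,0,0],[0,0,0,0],[0,0,0,0],[0,0,0,0]]], "claw": 0.0}}

```text
time: 39.2
ee_pos: [0.4698, 0.2812, 0.0526]
tcp_rot: [-89.9, -0.1, 12.4]
wrist_force: [-3.6, 3.2, 6.2]
opening: 0.0151
```

```bash
python3 -c "
from h import *
go(*pal(0,.160),.049,PY)"
```

```text
t 39.2 pos [0.4698 0.2812 0.0526] rot [-89.9  -0.1  12.4] q [ 31.   5. -10.  75.   0.  18.] F [-3.6  3.2  6.2] open 0.0151
  delta [-0.0008  0.0036 -0.0548] turn 0.0 len 0.055
```

Gripped. I'll lead it home gently.

Request:
{"fn": "move_arm", "kwargs": {"deltas": [[[0,0,-0.008,0],[0,0,-0.018,0],[0,0,-0.028,0],[0,0,-0.038,0],[0,0,-0.046,0]]]}}

```text
time: 39.7
ee_pos: [0.4799, 0.2348, 0.0525]
tcp_rot: [-90.1, -0.1, 12.4]
wrist_force: [-2.4, -4.1, 7.6]
opening: 0.0147
```

Request:
{"fn": "move_arm", "kwargs": {"deltas": [[[0,0,-0.003,0],[0,0,-0.006,0],[0,0,-0.009,0],[0,0,-0.01,0],[0,0,-0.01,0]]]}}

```text
time: 40.2
ee_pos: [0.4814, 0.2278, 0.0526]
tcp_rot: [-89.8, -0.0, 12.5]
wrist_force: [-6.5, 12.2, 6.0]
opening: 0.0152
```

```bash
python3 -c "
from h import *
go(*pal(0,.160),.05,PY)"
```

```text
t 40.2 pos [0.4814 0.2278 0.0526] rot [-89.8  -0.   12.5] q [ 25.   3. -12.  75.   0.  13.] F [-6.5 12.2  6. ] open 0.0152
  delta [-0.0006  0.0026 -0.0001] turn 0.1 len 0.003
```

Request:
{"fn": "move_arm", "kwargs": {"deltas": [[[0,0,0.001,0],[0,0,0.001,0],[0,0,0.001,0],[0,0,0.001,0],[0,0,0.001,0]]], "claw": 0.036}}

```text
time: 40.7
ee_pos: [0.4815, 0.2269, 0.0515]
tcp_rot: [-90.0, 0.0, 12.4]
wrist_force: [0.0, 0.4, -1.9]
opening: 0.0359
```

Request:
{"fn": "move_arm", "kwargs": {"deltas": [[[0,-0.03,0,0],[0,-0.07,0,0],[0,-0.11,0,0],[0,-0.15,0,0],[0,-0.17,0,0]]]}}

```text
time: 41.2
ee_pos: [0.4821, 0.2272, 0.2254]
tcp_rot: [-90.0, -0.2, 12.4]
wrist_force: [-0.5, -0.9, -0.9]
opening: 0.036
```

Request:
{"fn": "move_arm", "kwargs": {"deltas": [[[0,0,-0.047,0],[0,0,-0.094,0],[0,0,-0.141,0],[0,0,-0.188,0],[0,0,-0.235,0]]]}}

```text
time: 41.7
ee_pos: [0.532, -0.0044, 0.2218]
tcp_rot: [-90.0, -0.0, 12.4]
wrist_force: [1.1, 0.5, -0.3]
opening: 0.036
```

Request:
{"fn": "move_arm", "kwargs": {"deltas": [[[0,0,-0.047,0],[0,0,-0.094,0],[0,0,-0.141,0],[0,0,-0.188,0],[0,0,-0.235,0]]]}}

```text
time: 42.2
ee_pos: [0.5825, -0.2341, 0.2216]
tcp_rot: [-90.0, -0.0, 12.4]
wrist_force: [0.8, -0.2, 0.8]
opening: 0.0357
```

```bash
python3 -c "
from h import *
boxes('p2')
im=cv2.imread('pics/p2_top.png');a=cv2.resize(im[130:250,130:300],None,fx=3,fy=3)
im=cv2.imread('pics/p2_scene.png');b=cv2.resize(im[110:230,310:480],None,fx=3,fy=3)
cv2.imwrite('pics/p2c.png',cv2.resize(np.hstack([a,b]),None,fx=.78,fy=.78))
go(.55,-.25,.2,PY)"
```

```text
top red [209. 200.] top 0.093 lid [0.4698 0.1254] 0.094 0.059 11.725 ridge ([0.469, 0.1266], 0.05, 0.021, 10.586)
top yellow [233. 194.] top 0.092 lid [0.4842 0.0654] 0.094 0.066 12.701 ridge ([0.4844, 0.0632], 0.051, 0.02, 12.204)
top blue [253. 183.] top 0.093 lid [0.5021 0.0047] 0.081 0.053 12.687 ridge ([0.5008, 0.0012], 0.042, 0.02, 11.523)
top green [211. 166.] top 0.093 lid [0.5527 0.1264] 0.091 0.062 -77.827 ridge ([0.552, 0.1276], 0.051, 0.02, -77.799)
top white [247. 159.] top 0.093 lid [0.573  0.0343] 0.093 0.063 -77.198 ridge ([0.5729, 0.0342], 0.05, 0.02, -74.755)
top white [191. 188.] top 0.073 lid [0.4953 0.1638] 0.14 0.026 12.286 ridge ([0.4953, 0.1638], 0.14, 0.026, 12.286)
scene red [374. 160.] top 0.091 lid [0.4677 0.128 ] 0.098 0.051 5.314 ridge ([0.4717, 0.1197], 0.047, 0.021, 6.169)
scene yellow [366. 169.] top 0.09 lid [0.4882 0.0779] 0.106 0.076 -10.655 ridge ([0.4865, 0.0582], 0.047, 0.026, 6.096)
scene blue [355. 181.] top 0.09 lid [ 0.4989 -0.0037] 0.093 0.068 11.967 ridge ([0.4986, -0.0051], 0.047, 0.022, 12.305)
scene green [394. 170.] top 0.091 lid [0.5528 0.1274] 0.091 0.061 -78.65 ridge ([0.5526, 0.1231], 0.053, 0.021, -74.973)
scene white [382. 186.] top 0.091 lid [0.5704 0.033 ] 0.101 0.068 -77.586 ridge ([0.5735, 0.0317], 0.053, 0.021, -79.415)
scene white [353. 270.] top 0.062 lid [ 0.7211 -0.3158] 0.028 0.027 -51.832 ridge ([0.7201, -0.3156], 0.028, 0.026, -69.501)
t 42.3 pos [ 0.5825 -0.237   0.2198] rot [-90.    0.1  12.1] q [-22.  16.  22.  96.  -0. -34.] F [ 1.1  0.2 -0.4] open 0.0359
  delta [-0.0345  0.0198 -0.0059] turn -0.3 len 0.04
```

View pics/p2c.png

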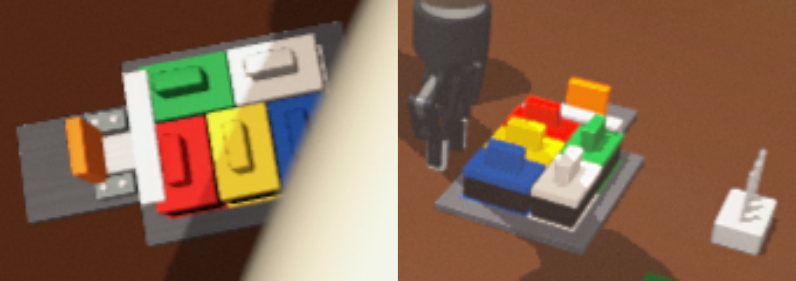

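The keeper's wall top is back at (0.4953, 0.1638), against (0.4952, 0.1633) at the start, so it is home. Its lip at crop (145,135) covers the edges of red and green. The boxes have not moved and the arm touches nothing, so I'm handing in.

```bash
python3 -c "
from h import *
print(job_done())"
```

```text
the job is handed in; nothing more can be done
None
```

I pulled the keeper out to its stop, where it stayed. I then set all five boxes on the pads of their own colours and led the keeper fully home. The job was handed in at about 42 s of the 210 s allowed.

**Last checks (top camera):**
- **Boxes:** each box is within about 1 mm of its pad centre and within about 1° of square. Ridge tops read 92–93 mm where 91 mm is expected, so they lie flat. For blue this rests on the picture taken just before the keeper was closed, because the arm hid part of it in the last one.
- **Keeper:** its wall is back within 0.5 mm of its starting place, with the lip over the red and green edges. The boxes stayed put as it closed.
- **Bystanders:** I never went near the tweezers block, circuit board, standoff or rocker switch, though I did not measure them all again at the end.

**What disagreed:**
- **Scene camera:** it read the boxes' ridges 3–6 mm off in y from the top camera. I went by the top camera, because it agreed with the arm's own position to about 1 mm.
- **Spacing:** the white and green boxes measured about 3 mm apart instead of 5 mm.
- **Force:** the wrist force reached 37 N for a moment as the green box was pressed onto its pad. I eased off before letting go. It is under the 120 N wrist limit, and the load was on the held box, not on the arm or gripper body.

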